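# Load the square dish mouth-down and slide in the steriliser tray

### The arm

A 6-joint arm with a two-finger parallel gripper is mounted at the origin on the work surface. World frame = base frame: x ahead of the robot, y to its left, z up, the work surface at z = 0. Lengths are in m, angles in rad, forces in N, time in s.
With the tool pointing down it reaches from about 0.225 to 0.875 m from the base axis. Payload 3.4 kg.
Tool frame: the origin (TCP) lies midway between the tips of the shut fingers; the grasp point (between the pads) lies 19 mm behind it (manip.tcp_to_grasp is the distance from the TCP to the grasp point, in m); x points along the fingers, y is the direction in which the jaws open and shut, and the axes are right-handed (so a half turn about x gives the same grasp; the last joint's range is limited). The gripper opens to 85 mm and grips with 20 to 120 N. Pads are 22 mm wide; open, the fingers measure 114 mm over their backs; the gripper's body (76 mm by 85 mm) begins 54 mm behind the grasp point. The pads swing forward as they close: fully open they stand 13 mm farther back than shut.
Start: joints at [1.083, 0.276, 1.505, -0, 1.361, -0.121], TCP at [0.206, 0.537, 0.231] pointing down, gripper open.
Joint ranges: [-2.89, 2.89], [-0.75, 2.08], [0.22, 2.7], [-1.18, 4.32], [0.11, 2.71], [-2.7, 2.7]. Speed limits (rad/s): [2.57, 2.57, 3.14, 3.14, 3.14, 3.14].

### API

Orientations are given as a unit quaternion [w, x, y, z].
In Python, from rig import readout, eyes, job, manip gives the robot as it stands. The module is installed in compiled form; this text tells all that it offers.
- The arm moves only by the tool carry_out, never from a script. Its argument "deltas" is one flat list of numbers, 7 for each row, row after row: the shift along the tool's x, y, z scaled (see below), then the turn, a rotation vector about the tool's x, y, z scaled (see below), then the opening, from -1 (shut) to 1 (fully open). In form: [dx, dy, dz, ax, ay, az, grip, dx, dy, dz, ax, ay, az, grip, ...]. A call has 1 to 10 rows; each row shifts and turns the commanded pose from where the row before left it, along the tool's axes as they then stand; what a row does not reach is not made up. The controller multiplies each number of a shift by 60 mm and each number of a turn by 4 degrees. A row lasts 1/8 s, in which the tool goes at most 62.5 mm and 10.7 degrees, less where a joint would pass 70% of its speed; a pose out of reach is approached as far as the arm can. A call with a number of a shift or a turn outside -1 to 1 is refused whole. A call with a gripper value outside its range is refused whole. The fingers move at their own pace and stop on an object; "newtons" is the grip in N (left out, the last holds). Time passes only in rows, so rows that do not move let the fingers close. It gives the time, the measured TCP pose, the force and the opening at its end, in the units of the state.
- readout.get_state(): the state, without advancing time (a new reading comes with each control period).
- eyes.get_image(name): name is "scene" or "top" or "wrist"; returns a dict with "color" (384x512x3 uint8, red, green, blue), "z_map" (384x512 float32, m along the optical axis (not along the pixel's ray), 0 where there is no reading), "mtx" (3x3 intrinsics, pixels), "origin" and "orientation" of the camera in the world. Camera axes: x right, y down, z forward; pixel columns grow to the right and rows downward; lengths in m; the calibration is good to about 2 mm. A picture is of the moment at which its call begins.
- job.sign_off(): hands the job in, once; it reports no verdict.
The state is a dict: "clock": time; "qpos": joint angles; "qd": joint speeds; "effort": joint torques, N m; "position": TCP position; "ee_rot": TCP orientation; "contact_force": force on the tool from outside, world axes, zero at the start; "moment": the same for the moment, N m; "width": finger opening in m.
Only numpy, scipy, OpenCV 4.12 (cv2) and the standard library are available. Lean on these libraries where they do the work, as an engineer would, in place of code of your own. Each camera call takes 0.05 s, during which the arm holds its last target.

### The job

Turn the square white dish over and set it mouth-down in the square pocket of the steriliser's pulled-out tray, seated flat on the pocket floor, and let go of it. Then push the tray fully home into the steriliser with the dish still seated in its pocket. Leave the other things on the bench where they are.

Things in the scene. Friction and masses are not known exactly. Their poses are not given: they have to be found in the camera images.
- dish: square open white plastic dish, 56 x 56 mm outside, 36 deep, walls 2.5, floor 3, 65-120 g; stands steadily on any side. Starts mouth-up on the bench; nothing within 120 mm of its centre, and within 160 only low things (<30 high) or the tray's tab. Origin: centre of the outside of its floor; z points out through the mouth (up at start, to end pointing down); x, y square to its sides.
- mouth (a point): centre of the dish's open rim plane, 36 from the dish origin along the dish's z; axes as the dish (mm)
- pocket (a point): centre of the tray pocket's floor, 16 mm above the bench. Pocket: square, 59.5 x 59.5 mm inside, sides along x and y, fenced by a rim 10 high and 5 thick with sharp edges. x points the way the tray slides in, z up. The tray plate around it is 130 wide, level with the pocket floor.
- tab (a point): middle of the top edge of the upright steel tab at the tray's outer end, 61 mm above the bench; tab 8 thick along x, 70 wide along y, rising 45 above the tray plate; axes as the pocket's. It is 110 from the pocket centre, outward (-x). Push its outer face along +x, or pinch it from above.
- tray (a joint): how far the tray is slid in, m: 0 to 0.03 at the start (out), 0.18 at the stop (home). It slides with about 3 N friction and stays where it is left. At the stop the tab still stands 60 outside the steriliser's front.
- steriliser: fixed low white steriliser, 340 mm wide, 400 deep, 150 high, on the robot's left. Origin on the bench at the middle of its front; x points into the machine (the way the tray slides in), z up. Mouth 150 wide, 59 high: a seated dish passes under with 7 mm to spare, one lying on the pocket rim does not. At tray joint 0 the pocket centre is 130 in front of the face.
- round_dish: bystander: shallow round steel dish, diameter 64, 22 high, standing mouth-up on the bench; origin centre of underside (mm)
- weight: bystander: solid steel cylinder, diameter 52, 26 high, standing on the bench; origin centre of underside (mm)
- bottle_cap: bystander: closed screw cap, diameter 48, 24 high, on the robot's side of the tray; origin centre of underside (mm)
- media_bottle: bystander: glass bottle, diameter 56, 105 high, beyond the dish; origin centre of underside (mm)
- beaker: bystander: glass beaker, diameter 60, 70 high, beyond the tray; origin centre of underside (mm)

How it is judged:
By the outcome, as a careful person would: the job done as asked, in the order asked, and still so for the second after the job is handed in, with the robot touching nothing.
It also fails if it takes over 72 s, if anything falls off the work surface, if the arm or the gripper's body presses on something with over 40 N, if the wrist force passes 120 N, or if a joint passes its speed limit or range.

## Working session

There is one attempt and no reset: what is moved stays moved. The work goes in short steps, Python scripts to look and compute and a tool call to move; the robot and the scene stay as the last step left them, time stands still between calls to the robot, and variables do not carry over. Pictures are saved under pics/ and viewed, and the job is handed in when it is done.

Besides the shell and the picture viewer there is one more tool, called after ">>>" as name(argument=value, ...), one argument or row to a line, values as JSON. carry_out: Moves the arm, as the interface text tells. Its arguments: {"type":"object","properties":{"deltas":{"type":"array"},"newtons":{"type":"number"}},"required":["deltas"]}

```bash
mkdir -p pics; cat > h.py <<'E'
import numpy as np, cv2
from scipy.spatial.transform import Rotation as R
from rig import readout, eyes, job, manip
def cam(n):
    d=eyes.get_image(n)
    q=np.array(d["orientation"],float)
    d["R"]=R.from_quat(np.r_[q[1:],q[0]]).as_matrix() if q.size==4 else q
    return d
def save(d,f,s=1.5):
    cv2.imwrite("pics/"+f,cv2.resize(d["color"][:,:,::-1],None,fx=s,fy=s))
def ray(d,u,v):
    r=d["R"]@np.linalg.solve(d["mtx"],np.array([u,v,1.0])); return np.array(d["origin"]),r
def onplane(d,u,v,z):
    o,r=ray(d,u,v); return o+r*(z-o[2])/r[2]
def cloud(d):
    v,u=np.indices(d["z_map"].shape); z=d["z_map"]
    K=np.linalg.inv(d["mtx"]); p=np.stack([u,v,np.ones_like(u)],-1)@K.T*z[...,None]
    return p@d["R"].T+np.array(d["origin"])
E
python3 - <<'E'
from h import *
print(readout.get_state(), manip.tcp_to_grasp)
for n in ["scene","top","wrist"]:
    d=cam(n); save(d,n+"0.png"); print(n,d["origin"],d["orientation"],d["mtx"].tolist())
    np.savez("pics/%s0.npz"%n,**d)
E
```

```text
{'clock': 0.0, 'qpos': array([ 1.08300929e+00,  2.76598370e-01,  1.50615376e+00, -8.61122477e-06,
        1.36070354e+00, -1.20974301e-01]), 'qd': array([-3.75109842e-04, -8.13608469e-04,  2.32323855e-04, -1.04389916e-06,
       -3.69004983e-04, -4.63152760e-04]), 'effort': array([-4.02146525e-04, -4.16752017e+01, -2.45805538e+01,  1.11722516e-04,
        1.09579720e-02, -9.82318141e-06]), 'position': array([0.20595809, 0.53626947, 0.23042957]), 'ee_rot': array([ 0.69505254,  0.12833206,  0.69544167, -0.12959064]), 'contact_force': array([-1.07898184,  0.60164177, -0.05149313]), 'moment': array([-0.01696393,  0.04212183, -0.00320304]), 'width': 0.08531881743408133} 0.0187
scene [ 1.14035158 -0.89823817  0.71446366] [-0.45722233  0.8418841   0.25512463 -0.13072998] [[488.095595541042, 0.0, 260.06364724741394], [0.0, 488.095595541042, 183.3586792213343], [0.0, 0.0, 1.0]]
top [ 0.45305058 -0.03528274  1.04348357] [ 0.04581913 -0.70433189  0.70691738 -0.04566194] [[367.1602425367996, 0.0, 256.57434031941193], [0.0, 367.1602425367996, 189.87661589351112], [0.0, 0.0, 1.0]]
wrist [0.12666852 0.56719055 0.37351523] [0.13739682 0.81282691 0.55829744 0.09347992] [[310.7976518571717, 0.0, 257.3563441788914], [0.0, 310.7976518571717, 194.26457577329356], [0.0, 0.0, 1.0]]
```

View pics/scene0.png

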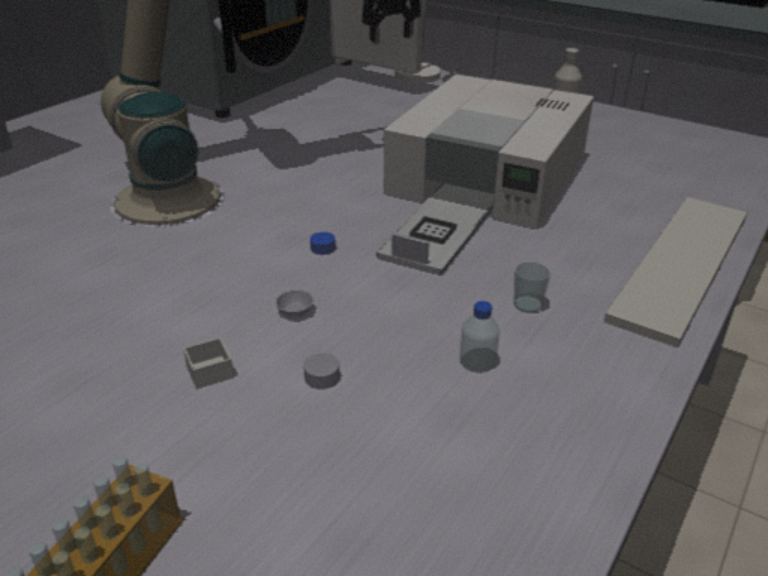

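View pics/top0.png

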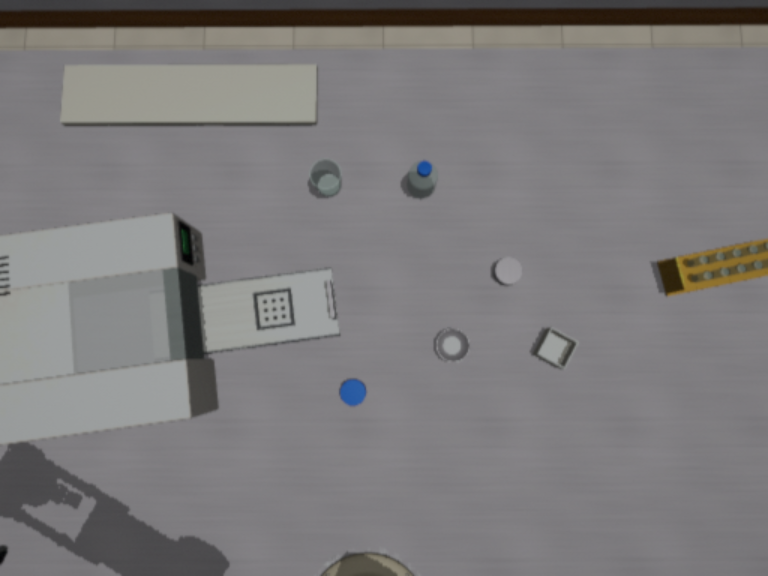

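View pics/wrist0.png

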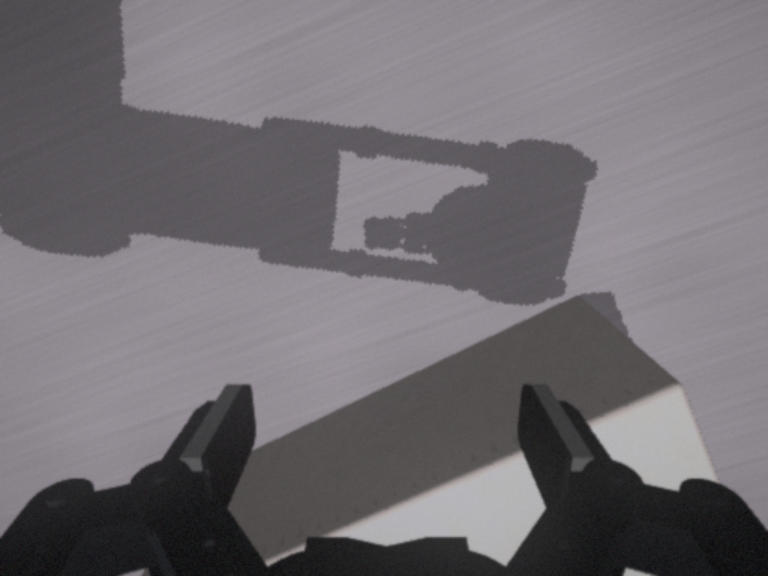

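The top view shows the dish near px (370,232), the pocket near (182,205) and the tab near (220,200), all in native pixels. Next I'll measure them.

```bash
python3 - <<'E'
from h import *
d=dict(np.load("pics/top0.npz")); c=d["color"]; 
a=c[205:260,340:400][:,:,::-1]; b=c[160:250,120:240][:,:,::-1]
a=cv2.resize(a,None,fx=8,fy=8,interpolation=cv2.INTER_NEAREST); b=cv2.resize(b,None,fx=6,fy=6,interpolation=cv2.INTER_NEAREST)
cv2.imwrite("pics/a.png",a);cv2.imwrite("pics/b.png",b)
P=cloud(d)
for n,(u,v) in dict(dishc=(370,232),pocket=(182,205),tab=(220,200),cap=(235,261),rd=(301,230),wt=(338,181),beak=(217,120),bot=(282,118)).items():
    print(n,P[v,u].round(4), onplane(d,u,v,0.02).round(3))
q=np.array([0.69505254,0.12833206,0.69544167,-0.12959064]);print(R.from_quat(np.r_[q[1:],q[0]]).as_matrix().round(3))
E
```

```text
dishc [ 0.4678 -0.3548  0.001 ] [ 0.468 -0.349  0.02 ]
pocket [0.5448 0.1743 0.0155] [0.544 0.173 0.02 ]
tab [0.5539 0.0632 0.0605] [0.558 0.067 0.02 ]
cap [0.3901 0.0243 0.0241] [0.39  0.025 0.02 ]
rd [ 0.4531 -0.0353  1.0435] [ 0.474 -0.158  0.02 ]
wt [ 0.6099 -0.2638  0.0251] [ 0.611 -0.265  0.02 ]
beak [0.7955 0.08   0.0027] [0.79  0.078 0.02 ]
bot [ 0.7731 -0.1046  0.086 ] [ 0.795 -0.109  0.02 ]
[[-0.001  0.359  0.933]
 [-0.002  0.933 -0.359]
 [-1.    -0.002 -0.   ]]
```

View pics/a.png

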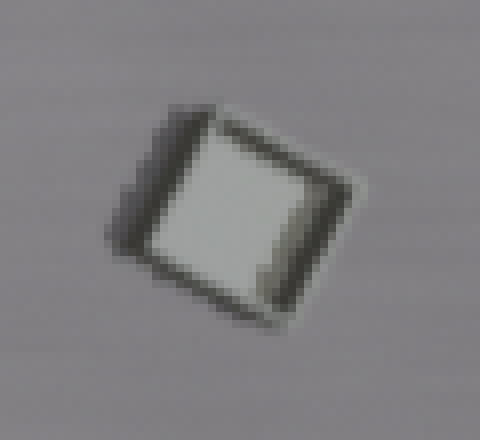

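View pics/b.png

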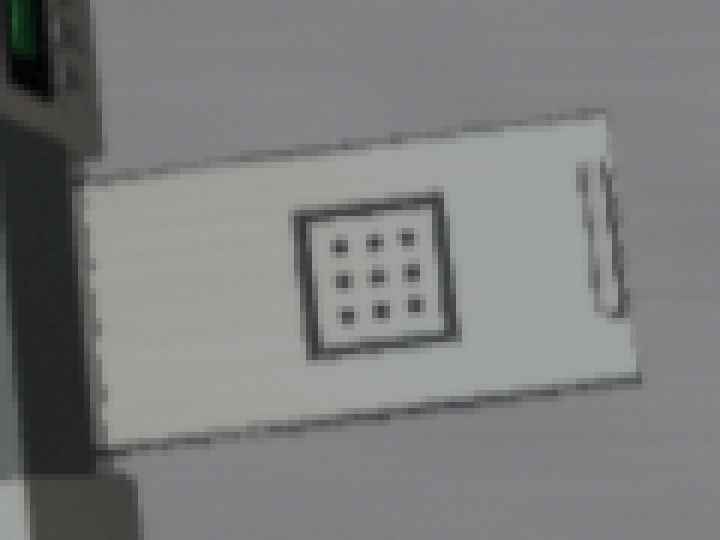

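```bash
cat >> h.py <<'E'
def Rq(q): q=np.array(q); return R.from_quat(np.r_[q[1:],q[0]])
def cur():
    s=readout.get_state(); return np.array(s["position"]),Rq(s["ee_rot"]),s
def toolrot(az,tilt):
    """az deg: azimuth of tool z when down; tilt deg: + = pointing outward along az, - inward"""
    a,t=np.radians(az),np.radians(tilt); h=np.array([np.cos(a),np.sin(a),0]); z=np.array([0,0,1.])
    x=-np.cos(t)*z+np.sin(t)*h; zz=np.cos(t)*h+np.sin(t)*z
    return R.from_matrix(np.c_[x,np.cross(zz,x),zz])
def rows(p0,r0,p1,r1,n=None):
    from scipy.linalg import fractional_matrix_power, logm, expm
    T=np.eye(4);T[:3,:3]=(r0.inv()*r1).as_matrix();T[:3,3]=r0.inv().apply(np.array(p1)-p0)
    tot=R.from_matrix(T[:3,:3]).magnitude()*57.3; L=np.linalg.norm(T[:3,3])
    if n is None: n=int(max(np.ceil(tot/3.9),np.ceil(L/.056),1))
    L_=np.real(logm(T))/n; t=expm(L_)
    row=np.r_[t[:3,3]/.06, R.from_matrix(t[:3,:3]).as_rotvec()*180/np.pi/4]
    print("n",n,"row",row.round(4).tolist(),"| dist mm",round(L*1e3,1),"ang",round(tot,2))
    return n,row
E
python3 - <<'E'
from h import *
p,r,s=cur()
d=dict(np.load("pics/wrist0.npz"))
print("cam in tool",r.inv().apply(d["origin"]-p).round(4)); print((r.inv().as_matrix()@d["R"]).round(3))
d=dict(np.load("pics/top0.npz"));P=cloud(d)
m=(P[...,2]>.026)&(P[...,2]<.045); m[:205]=0;m[260:]=0;m[:,:340]=0;m[:,400:]=0
m=m.astype(bool); pts=P[m][:,:2].astype(np.float32);print(len(pts),cv2.minAreaRect(pts*1000))
r7=toolrot(7.3,0)
p1=np.array([.56,.16,.30])
rows(p,r,[p[0],p[1],.30],r); rows(np.array([p[0],p[1],.30]),r,p1,r7)
E
```

```text
cam in tool [-1.429e-01  1.000e-04 -8.510e-02]
[[ 0.    -0.328  0.945]
 [ 1.    -0.    -0.   ]
 [ 0.001  0.945  0.328]]
140 ((469.3442077636719, -348.43212890625), (57.575557708740234, 56.430023193359375), 60.597511291503906)
n 2 row [-0.578, -0.0008, -0.0001, 0.0, 0.0, 0.0] | dist mm 69.4 ang 0.0
n 10 row [0.0003, -0.5413, 0.6809, -0.7079, -0.0007, 0.0019] | dist mm 516.7 ang 28.32
```

>>> carry_out(
  deltas=[-0.578, 0, 0, 0, 0, 0, 1, -0.578, 0, 0, 0, 0, 0, 1],
)

```text
clock: 0.4
position: [0.206, 0.5364, 0.3007]
ee_rot: [0.695, 0.128, 0.695, -0.13]
contact_force: [0.3, -0.2, 0.1]
width: 0.0856
```

>>> carry_out(
  deltas=[0, -0.54, 0.68, -0.708, 0, 0, 1, 0, -0.54, 0.68, -0.708, 0, 0, 1, 0, -0.54, 0.68, -0.708, 0, 0, 1, 0, -0.54, 0.68, -0.708, 0, 0, 1, 0, -0.54, 0.68, -0.708, 0, 0, 1, 0, -0.54, 0.68, -0.708, 0, 0, 1, 0, -0.54, 0.68, -0.708, 0, 0, 1, 0, -0.54, 0.68, -0.708, 0, 0, 1, 0, -0.54, 0.68, -0.708, 0, 0, 1, 0, -0.54, 0.68, -0.708, 0, 0, 1],
)

```text
clock: 1.65
position: [0.5608, 0.16, 0.3005]
ee_rot: [0.706, -0.045, 0.706, 0.046]
contact_force: [-0.2, 0.9, 0.7]
width: 0.0851
```

>>> carry_out(
  deltas=[0, 0, 0, 0, 0, 0, 1, 0, 0, 0, 0, 0, 0, 1],
)

```text
clock: 1.9
position: [0.5592, 0.1614, 0.3001]
ee_rot: [0.705, -0.045, 0.706, 0.045]
contact_force: [0.3, -0.3, 0.3]
width: 0.0854
```

```bash
python3 - <<'E'
from h import *
p,r,s=cur(); print(s["clock"],p,r.as_matrix().round(3).tolist(),s["qpos"].round(3))
for n in ["wrist","scene"]:
    d=cam(n); save(d,n+"1.png"); np.savez("pics/%s1.npz"%n,**d)
E
```

```text
1.9 [0.55916669 0.16136279 0.30008397] [[-0.002, -0.126, 0.992], [0.0, 0.992, 0.126], [-1.0, 0.001, -0.002]] [ 1.610e-01  2.580e-01  1.362e+00  1.000e-03  1.523e+00 -1.537e+00]
```

View pics/wrist1.png

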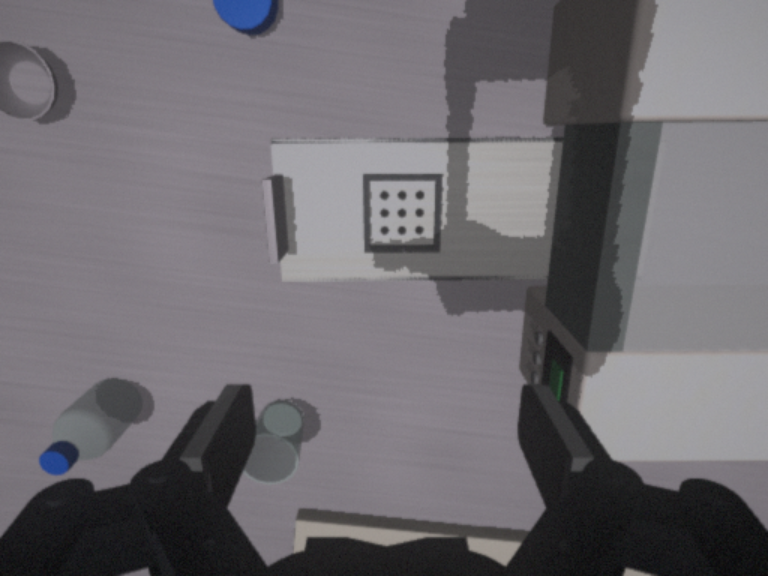

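View pics/scene1.png

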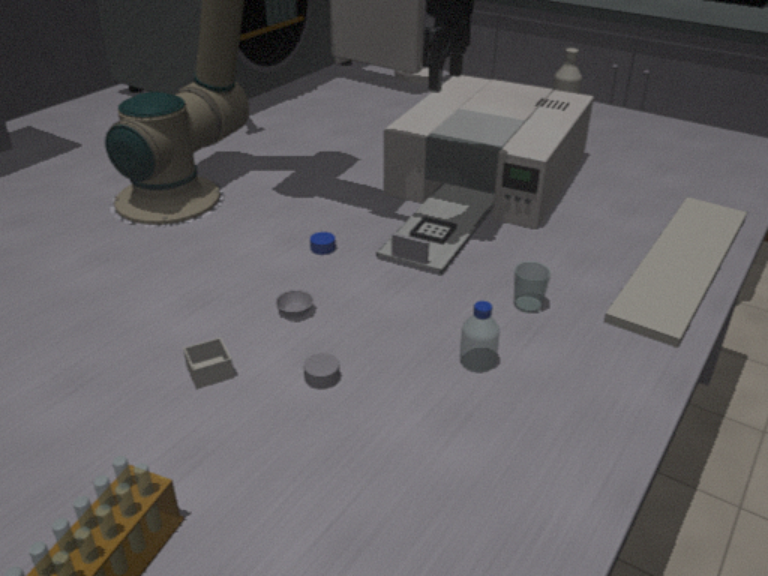

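The wrist view shows the pocket frame at native px (268,142), with nothing in the pocket. I'll locate it from both cameras.

```bash
cat > pocket.py <<'E'
from h import *
def pocket(d,guess):
    g=cv2.cvtColor(d["color"],cv2.COLOR_RGB2GRAY); 
    k=8; G=cv2.resize(g,None,fx=k,fy=k,interpolation=cv2.INTER_CUBIC)
    u,v=guess; 
    best=None
    for th in range(60,130,10):
        b=(G<th).astype(np.uint8)
        cs,h=cv2.findContours(b,cv2.RETR_CCOMP,cv2.CHAIN_APPROX_NONE)
        holes=[]
        for i,c in enumerate(cs):
            A=cv2.contourArea(c); M=cv2.moments(c)
            if A<5: continue
            cx,cy=M["m10"]/M["m00"]/k-.5+.5/k,M["m01"]/M["m00"]/k-.5+.5/k
            if np.hypot(cx-u,cy-v)<40 and h[0][i][3]<0:
                holes.append((A/k/k,cx,cy,i,c))
        fr=[x for x in holes if x[0]>300 and np.hypot(x[1]-u,x[2]-v)<12]
        hl=[x for x in holes if 2<x[0]<60 and np.hypot(x[1]-u,x[2]-v)<25]
        out=[]
        if len(hl)==9:
            pts=np.array([[x[1],x[2]] for x in hl]); Q=np.array([onplane(d,a,b_,.016)[:2] for a,b_ in pts]); 
            rc=cv2.minAreaRect((Q*1000).astype(np.float32)); out.append(("holes",Q.mean(0).round(4),np.round(rc[1],1),round(rc[2],2)))
        for x in fr[:1]:
            for nm,c in [("outer",x[4])]+[("inner",cs[j]) for j in range(len(cs)) if h[0][j][3]==x[3] and cv2.contourArea(cs[j])>k*k*100]:
                Q=np.array([onplane(d,(a+.5)/k-.5,(b_+.5)/k-.5,.026 )[:2] for a,b_ in c[:,0]])
                rc=cv2.minAreaRect((Q*1000).astype(np.float32)); out.append((nm,np.round(rc[0],1),np.round(rc[1],1),round(rc[2],2)))
        print(th,out)
E
python3 - <<'E'
from pocket import *
d=dict(np.load("pics/wrist1.npz")); pocket(d,(268,142))
d=dict(np.load("pics/top0.npz")); pocket(d,(182.5,205.5))
E
```

```text
60 [('holes', array([0.5434, 0.1739]), array([32.2, 32.4]), 7.39)]
70 [('holes', array([0.5434, 0.1739]), array([32.1, 32.1]), 7.57)]
80 [('holes', array([0.5434, 0.174 ]), array([32.1, 32.1]), 7.51), ('outer', array([543.3, 174.7]), array([69.9, 68.7]), 7.43), ('inner', array([541.5, 173.4]), array([59.4, 61. ]), 7.23)]
90 [('holes', array([0.5434, 0.174 ]), array([32.2, 32.1]), 7.55), ('outer', array([543.5, 174.7]), array([71. , 69.3]), 7.7), ('inner', array([541.5, 173.5]), array([58.2, 60. ]), 7.47)]
100 [('holes', array([0.5435, 0.174 ]), array([32.2, 32.1]), 7.52), ('outer', array([544. , 175.1]), array([71.9, 70.7]), 7.41), ('inner', array([541.5, 173.6]), array([57.3, 59.2]), 7.23)]
110 [('holes', array([0.5435, 0.174 ]), array([32.3, 32.1]), 7.5)]
120 [('holes', array([0.5435, 0.1741]), array([32.2, 32.1]), 7.59)]
60 []
70 []
80 []
90 [('outer', array([542.3, 171.9]), array([67.8, 69.9]), 7.6), ('inner', array([542. , 171.3]), array([62.6, 60.4]), 7.58)]
100 [('outer', array([542.3, 171.9]), array([69. , 70.9]), 7.85), ('inner', array([542.1, 171.3]), array([61.5, 59.7]), 7.29)]
110 [('holes', array([0.5429, 0.1729]), array([32.6, 32.4]), 7.76), ('outer', array([542.2, 171.9]), array([70.3, 71.6]), 7.57), ('inner', array([542.1, 171.4]), array([60.5, 59. ]), 7.0)]
120 [('outer', array([542.3, 171.9]), array([71.5, 72.5]), 7.49), ('inner', array([542.1, 171.5]), array([59.8, 58.1]), 7.28)]
```

```bash
python3 - <<'E'
from h import *
p,r,s=cur(); rows(p,r,[.469,-.348,.26],toolrot(-29.4,0),11)
E
```

```text
n 11 row [0.0615, -0.7981, -0.0087, 0.8354, -0.001, -0.0004] | dist mm 519.4 ang 36.76
```

>>> carry_out(
  deltas=[0.061, -0.798, -0.009, 0.835, 0, 0, 1, 0.061, -0.798, -0.009, 0.835, 0, 0, 1, 0.061, -0.798, -0.009, 0.835, 0, 0, 1, 0.061, -0.798, -0.009, 0.835, 0, 0, 1, 0.061, -0.798, -0.009, 0.835, 0, 0, 1, 0.061, -0.798, -0.009, 0.835, 0, 0, 1, 0.061, -0.798, -0.009, 0.835, 0, 0, 1, 0.061, -0.798, -0.009, 0.835, 0, 0, 1, 0.061, -0.798, -0.009, 0.835, 0, 0, 1, 0.061, -0.798, -0.009, 0.835, 0, 0, 1],
)

```text
clock: 3.25
position: [0.4906, -0.3057, 0.2645]
ee_rot: [0.689, 0.16, 0.689, -0.16]
contact_force: [0.8, -0.2, -0.1]
width: 0.0853
```

>>> carry_out(
  deltas=[0.061, -0.798, -0.009, 0.835, 0, 0, 1, 0, 0, 0, 0, 0, 0, 1, 0, 0, 0, 0, 0, 0, 1],
)

```text
clock: 3.62
position: [0.4697, -0.3473, 0.2608]
ee_rot: [0.684, 0.18, 0.684, -0.179]
contact_force: [-0.6, 0.3, 0.0]
width: 0.0853
```

```bash
python3 - <<'E'
from h import *
p,r,s=cur(); print(s["clock"],p,r.as_matrix().round(3).tolist(),s["qpos"].round(3))
for n in ["wrist","scene"]:
    d=cam(n); save(d,n+"2.png"); np.savez("pics/%s2.npz"%n,**d)
E
```

```text
3.625 [ 0.46970282 -0.3472828   0.26076068] [[0.001, 0.491, 0.871], [0.001, 0.871, -0.491], [-1.0, 0.001, 0.0]] [-7.560e-01  2.750e-01  1.433e+00  1.000e-03  1.433e+00 -1.815e+00]
```

View pics/wrist2.png

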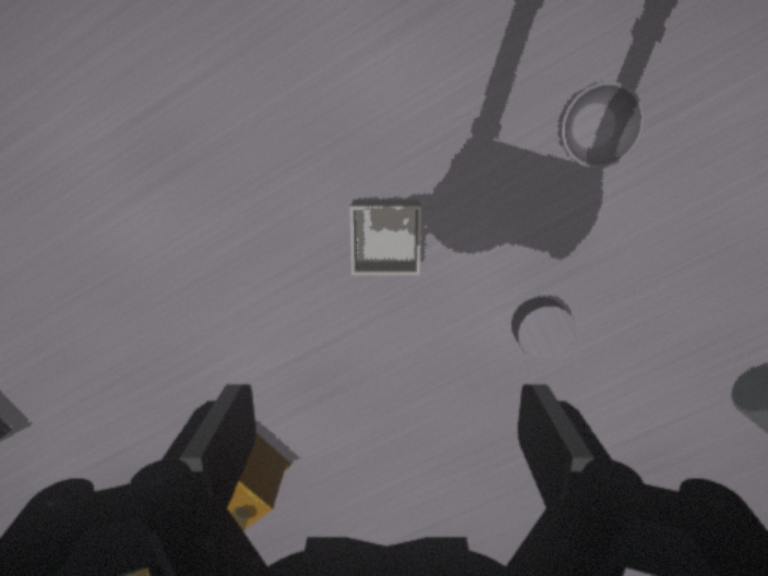

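View pics/scene2.png

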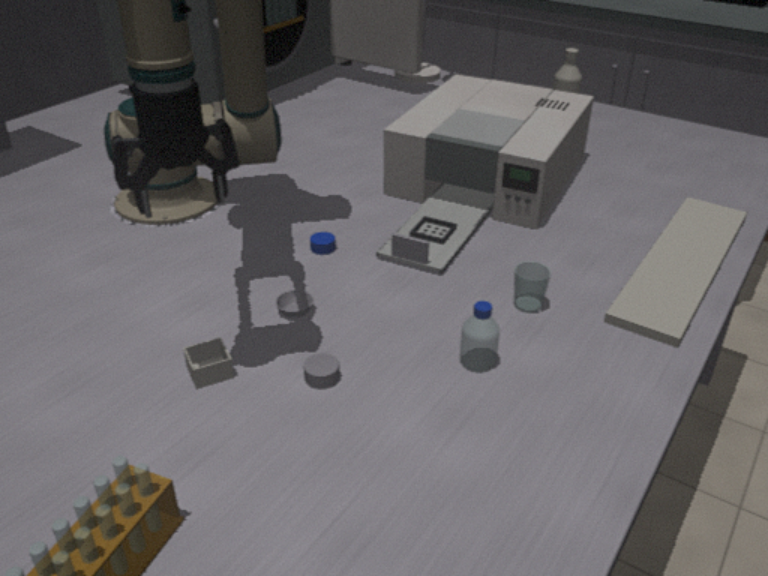

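```bash
python3 - <<'E'
from h import *
d=dict(np.load("pics/wrist2.npz"));P=cloud(d)
cv2.imwrite("pics/c.png",cv2.resize(d["color"][125:195,220:295][:,:,::-1],None,fx=8,fy=8,interpolation=cv2.INTER_NEAREST))
m=(P[...,2]>.028)&(P[...,2]<.045)&(np.hypot(P[...,0]-.469,P[...,1]+.348)<.06)
print(m.sum(),cv2.minAreaRect((P[m][:,:2]*1000).astype(np.float32)),P[m][:,2].mean())
q=np.argwhere(m);print(q.min(0),q.max(0))
E
```

```text
502 ((468.5674743652344, -347.11279296875), (55.92738723754883, 55.7532844543457), 60.53973388671875) 0.035258045959140345
[137 233] [182 280]
```

View pics/c.png

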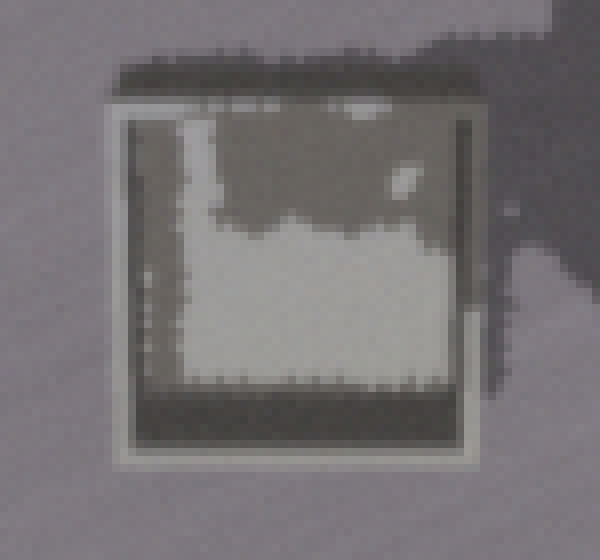

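```bash
python3 - <<'E'
from h import *
p,r,s=cur(); rt=toolrot(-29.5,45); x=rt.as_matrix()[:,0]
g=np.array([.4687,-.3473,.026]); t=g+.0187*x; pre=t-.11*x
print(t,pre); rows(p,r,pre,rt); rows(pre,rt,t,rt)
E
```

```text
[ 0.48020862 -0.35381127  0.0127771 ] [ 0.41251084 -0.3155097   0.09055885]
n 12 row [0.194, -0.0011, -0.173, 0.0034, -0.9369, -0.0022] | dist mm 182.5 ang 44.98
n 2 row [0.9167, 0.0, 0.0, 0.0, 0.0, 0.0] | dist mm 110.0 ang 0.0
```

>>> carry_out(
  deltas=[0.194, -0.001, -0.173, 0.003, -0.937, -0.002, 1, 0.194, -0.001, -0.173, 0.003, -0.937, -0.002, 1, 0.194, -0.001, -0.173, 0.003, -0.937, -0.002, 1, 0.194, -0.001, -0.173, 0.003, -0.937, -0.002, 1, 0.194, -0.001, -0.173, 0.003, -0.937, -0.002, 1, 0.194, -0.001, -0.173, 0.003, -0.937, -0.002, 1, 0.194, -0.001, -0.173, 0.003, -0.937, -0.002, 1, 0.194, -0.001, -0.173, 0.003, -0.937, -0.002, 1, 0.194, -0.001, -0.173, 0.003, -0.937, -0.002, 1, 0.194, -0.001, -0.173, 0.003, -0.937, -0.002, 1],
)

```text
clock: 4.97
position: [0.42, -0.3107, 0.1345]
ee_rot: [0.859, 0.117, 0.439, -0.235]
contact_force: [0.9, -0.5, 0.3]
width: 0.0853
```

>>> carry_out(
  deltas=[0.194, -0.001, -0.173, 0.003, -0.937, -0.002, 1, 0.194, -0.001, -0.173, 0.003, -0.937, -0.002, 1, 0, 0, 0, 0, 0, 0, 1, 0, 0, 0, 0, 0, 0, 1],
)

```text
clock: 5.48
position: [0.4372, -0.2975, 0.1469]
ee_rot: [0.868, 0.103, 0.414, -0.256]
contact_force: [0.1, -0.8, -0.2]
width: 0.0854
```

```bash
python3 - <<'E'
from h import *
p,r,s=cur(); print(s["clock"],p,r.as_matrix().round(3).tolist(),s["qpos"].round(3))
d=cam("wrist"); save(d,"wrist3.png"); d=cam("scene");save(d,"scene3.png")
rt=toolrot(-29.5,45); rows(p,r,[ 0.4802,-0.3538,0.0128],rt,4)
E
```

```text
5.475 [ 0.4372432  -0.29751635  0.14689155] [[0.527, 0.53, 0.665], [-0.359, 0.848, -0.391], [-0.771, -0.032, 0.636]] [-0.833  0.048  2.299  0.908  0.19  -2.704]
n 4 row [0.6018, -0.0974, -0.1671, -0.0376, -0.3429, 0.1911] | dist mm 151.6 ang 6.31
```

View pics/wrist3.png

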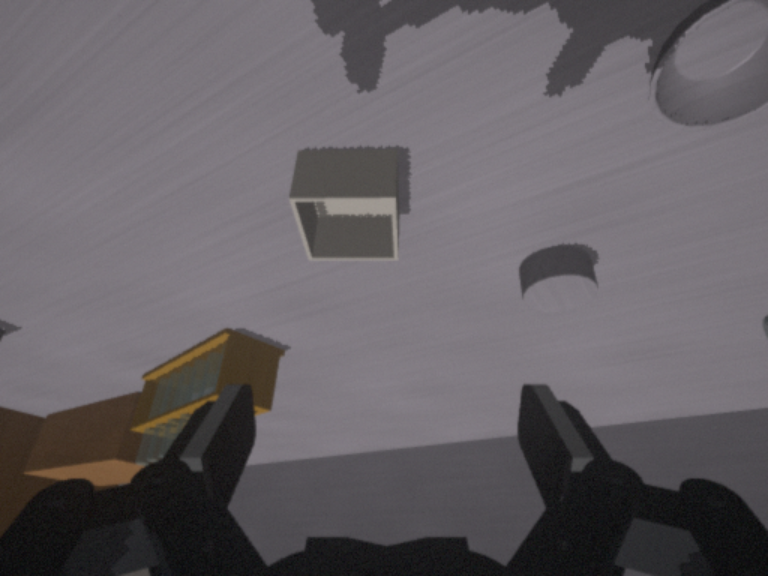

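View pics/scene3.png

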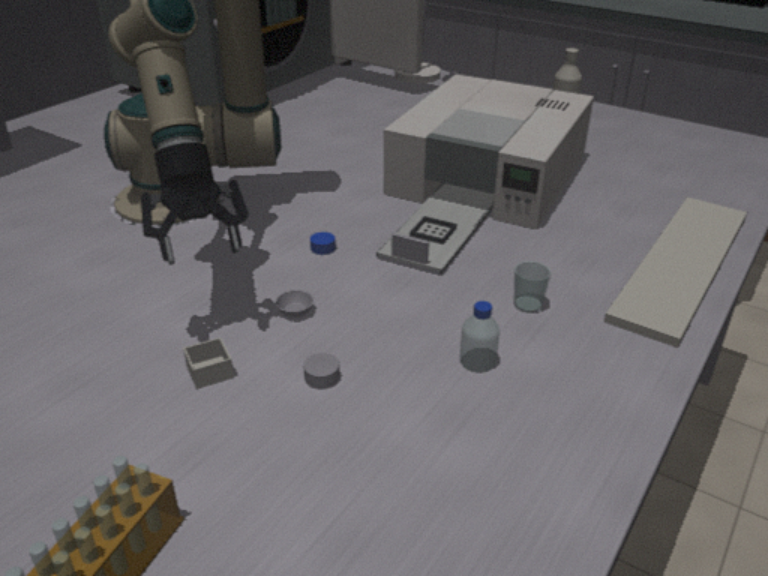

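Tilting outward at this radius drives q6 to its limit. I'll fit a small kinematic model from the logged poses and plan with that.

```bash
cat > kin.py <<'E'
from h import *
from scipy.optimize import least_squares
D=[([1.08300929e+00,2.76598370e-01,1.50615376e+00,0,1.36070354e+00,-1.20974301e-01],[0.20595809,0.53626947,0.23042957]),
([.161,.258,1.362,.001,1.523,-1.537],[0.55916669,0.16136279,0.30008397]),
([-.756,.275,1.433,.001,1.433,-1.815],[0.46970282,-0.3472828,0.26076068]),
([-0.833,0.048,2.299,0.908,0.19,-2.704],[ 0.4372432,-0.29751635,0.14689155])]
def rz(a): return R.from_euler('z',a).as_matrix()
def ry(a): return R.from_euler('y',a).as_matrix()
def fk(q,k):
    d1,L1,L2,L3,a1,e,b=k
    M=rz(q[0]); p=M@np.array([a1,e,d1]); M=M@ry(q[1]); p=p+M@np.array([0,0,L1]); M=M@ry(q[2]); p=p+M@np.array([b,0,L2])
    M=M@rz(q[3]); M=M@ry(q[4]); p=p+M@np.array([0,0,L3]); M=M@rz(q[5])
    # tool: x along local z ; z = y-type axis found by fit of start pose
    return p,M
def fit(D=D):
    f=lambda k: np.r_[np.concatenate([(fk(q,k)[0]-p)*1000 for q,p in D]), (k-np.array([.3,.35,.35,.25,0,.07,0]))*np.array([1,1,1,1,20,1,20])]
    s=least_squares(f,[.3,.35,.35,.25,0,.07,0]); return s
E
python3 - <<'E'
from kin import *
s=fit();print(s.x.round(4),s.fun.round(2))
for q,_ in D: print(fk(q,s.x)[1].round(3).tolist())
E
```

```text
[0.1348 0.63   0.42   0.3637 0.0009 0.0693 0.0597] [ 0.12 -0.01  0.02 -0.13 -0.02 -0.1   0.12  0.02  0.1   0.01  0.01 -0.02
 -0.17  0.28  0.07  0.11  0.02 -0.    1.19]
[[-0.359, -0.933, -0.001], [-0.933, 0.359, -0.002], [0.002, 0.0, -1.0]]
[[0.127, -0.992, -0.002], [-0.992, -0.127, 0.001], [-0.001, 0.001, -1.0]]
[[-0.49, -0.872, 0.001], [-0.872, 0.49, 0.0], [-0.001, -0.001, -1.0]]
[[-0.529, -0.665, 0.527], [-0.848, 0.391, -0.358], [0.032, -0.636, -0.771]]
```

```bash
cat >> kin.py <<'E'
lo=np.array([-2.89,-.75,.22,-1.18,.11,-2.7]);hi=np.array([2.89,2.08,2.7,4.32,2.71,2.7])
K=fit().x
def tool(q):
    p,M=fk(q,K); return p,np.c_[M[:,2],-M[:,0],-M[:,1]]
def ik(p,r,seeds=None,m=.05):
    Rm=r.as_matrix(); best=None
    az=np.arctan2(p[1],p[0])-.1
    if seeds is None:
        seeds=[[az,.3,1.5,q4,1.2,q6] for q4 in (-.8,0,.8,1.57,2.5,3.1,3.9) for q6 in (-1.8,-.6,.6,1.8)]
    def f(q):
        pp,M=tool(q); return np.r_[(pp-p)*1000,(R.from_matrix(M.T@Rm)).as_rotvec()*200]
    for s in seeds:
        o=least_squares(f,np.clip(s,lo+m+.001,hi-m-.001),bounds=(lo+m,hi-m),max_nfev=60)
        if best is None or o.cost<best[0]-1e-6: best=(o.cost,o.x)
        if best[0]<.01: break
    return best
E
cat > scan.py <<'E'
from kin import *
import sys
def scan(g,azs,tilts,back=(0,)):
    for az in azs:
        for zf in (0,180):
            out=[]
            for t in tilts:
                c=[]
                for b in back:
                    rt=toolrot(az+zf,t if zf==0 else -t); x=rt.as_matrix()[:,0]
                    o=ik(np.array(g)+(.0187-b)*x,rt); c.append(o)
                out.append("%+d:%s"%(t,"/".join("ok" if o[0]<.05 else "%.0f"%np.sqrt(2*o[0]) for o in c))+ (str(c[0][1].round(1).tolist()) if t in(45,-45) else ""))
            print("az",az,"z",zf," ".join(out),flush=True)
E
time python3 - <<'E'
from scan import *
print("dish");scan([.4687,-.3473,.026],[-29.5,60.5],[-60,-45,-30,30,45,60],(0,.08))
print("pocket");scan([.543,.173,.05],[7.5,97.5],[-60,-45,-30,30,45,60])
E
```

```text
dish
az -29.5 z 0 -60:ok/ok -45:ok/ok[-0.7, 0.9, 1.2, -0.1, 1.8, -1.7] -30:ok/ok +30:7/ok +45:ok/ok[-0.9, 0.5, 2.4, 2.6, 0.6, 1.7] +60:ok/20
az -29.5 z 180 -60:ok/ok -45:ok/ok[-0.7, 0.9, 1.2, -0.1, 1.8, 1.4] -30:ok/ok +30:ok/ok +45:ok/ok[-0.9, 0.5, 2.4, 2.6, 0.6, -1.4] +60:ok/20
az 60.5 z 0 -60:ok/ok -45:ok/ok[-0.3, 0.7, 1.8, -0.9, 1.1, -2.3] -30:ok/5 +30:ok/ok +45:ok/ok[-1.1, 0.7, 1.7, 0.6, 1.3, 2.2] +60:ok/ok
az 60.5 z 180 -60:ok/ok -45:ok/ok[-0.3, 0.7, 1.8, -0.9, 1.1, 0.8] -30:ok/ok +30:ok/ok +45:ok/ok[-1.1, 0.7, 1.7, 0.6, 1.3, -0.9] +60:ok/ok
pocket
az 7.5 z 0 -60:ok -45:ok[0.2, 0.8, 1.2, 0.0, 1.8, -1.5] -30:ok +30:8 +45:ok[0.2, 0.4, 2.4, 3.3, 0.5, 1.5] +60:ok
az 7.5 z 180 -60:ok -45:ok[0.2, 0.8, 1.2, 0.0, 1.8, 1.6] -30:ok +30:8 +45:ok[0.2, 0.4, 2.4, 3.3, 0.5, -1.6] +60:ok
az 97.5 z 0 -60:ok -45:ok[0.6, 0.7, 1.7, -0.7, 1.3, -2.3] -30:ok +30:ok +45:ok[-0.2, 0.6, 1.9, 0.8, 1.2, 2.3] +60:ok
az 97.5 z 180 -60:ok -45:ok[0.6, 0.7, 1.7, -0.7, 1.3, 0.8] -30:ok +30:ok +45:ok[-0.2, 0.6, 1.9, 0.8, 1.2, -0.9] +60:ok
real	0m21.821s
user	0m22.203s
sys	0m0.134s
```

```bash
python3 - <<'E'
from kin import *
p,r,s=cur()
rt=toolrot(-29.5,0); p1=np.array([.46,-.34,.27]); rows(p,r,p1,rt,10)
rz2=toolrot(240.5,0); rows(p1,rt,p1,rz2)
q=None
for t in range(0,-50,-15):
    rt=toolrot(240.5,-t); x=rt.as_matrix()[:,0]
    print(t,ik(np.array([.4687,-.3473,.026])+(.0187-.1)*x,rt,[[-.7,.6,1.7,0,1.2,-.2]]))
E
```

```text
n 10 row [-0.1678, -0.045, 0.1423, -0.046, 0.9874, 0.0668] | dist mm 132.1 ang 39.63
n 24 row [0.0, 0.0, 0.0, 0.9375, 0.0, 0.0] | dist mm 0.0 ang 90.01
0 (np.float64(1.2249354313279876e-26), array([-7.56752147e-01,  3.81439313e-01,  1.67410379e+00, -4.40156550e-17,
        1.08604955e+00, -2.41880017e-01]))
-15 (np.float64(2.635058691364312e-27), array([-0.55914528,  0.39275302,  1.69956366, -0.3013775 ,  1.05738062,
        0.10567109]))
-30 (np.float64(1.2199136516859467e-23), array([-0.37574871,  0.46264077,  1.71065122, -0.58179789,  1.12225884,
        0.43815328]))
-45 (np.float64(2.7458821064673543e-26), array([-0.22775361,  0.58079547,  1.70645469, -0.79537566,  1.25207315,
        0.70497764]))
```

>>> carry_out(
  deltas=[-0.168, -0.045, 0.142, -0.046, 0.987, 0.067, 1, -0.168, -0.045, 0.142, -0.046, 0.987, 0.067, 1, -0.168, -0.045, 0.142, -0.046, 0.987, 0.067, 1, -0.168, -0.045, 0.142, -0.046, 0.987, 0.067, 1, -0.168, -0.045, 0.142, -0.046, 0.987, 0.067, 1, -0.168, -0.045, 0.142, -0.046, 0.987, 0.067, 1, -0.168, -0.045, 0.142, -0.046, 0.987, 0.067, 1, -0.168, -0.045, 0.142, -0.046, 0.987, 0.067, 1, -0.168, -0.045, 0.142, -0.046, 0.987, 0.067, 1, -0.168, -0.045, 0.142, -0.046, 0.987, 0.067, 1],
)

```text
clock: 6.82
position: [0.4611, -0.3353, 0.2666]
ee_rot: [0.696, 0.177, 0.672, -0.178]
contact_force: [0.1, 0.1, -1.1]
width: 0.0854
```

```bash
python3 - <<'E'
from kin import *
p,r,s=cur();print(p,r.as_matrix().round(3).tolist(),s["qpos"].round(3),s["clock"])
E
```

```text
[ 0.46106265 -0.33528059  0.26658242] [[0.033, 0.486, 0.874], [-0.009, 0.874, -0.486], [-0.999, 0.008, 0.033]] [-0.761  0.233  1.477  0.016  1.401 -1.827] 6.825
```

```bash
python3 - <<'E'
from kin import *
p,r,s=cur()
rt=toolrot(240.5,45); x=rt.as_matrix()[:,0]; g=np.array([.4687,-.3473,.026]); pre=g+(.0187-.11)*x
print(pre,g+.0187*x)
n,row=rows(p,r,pre,rt,26)
# simulate path
q=s["qpos"]; pp,rr=p.copy(),r; zs=[]
for i in range(n):
    pp=pp+rr.apply(row[:3]*.06); rr=rr*R.from_rotvec(row[3:]*4*np.pi/180); o=ik(pp,rr,[q]); dq=np.abs(o[1]-q).max()/.125; q=o[1]; zs.append((pp.round(2).tolist(),round(o[0],3),round(dq,2)))
print(zs[::5],max(z[2] for z in zs),q.round(2))
E
```

```text
[ 0.5004903  -0.29111084  0.09055885] [ 0.46218873 -0.35880862  0.0127771 ]
n 26 row [0.0937, 0.06, -0.0621, 0.8124, -0.3267, -0.3561] | dist mm 185.7 ang 98.32
[([0.46, -0.33, 0.26], np.float64(0.0), np.float64(0.63)), ([0.46, -0.31, 0.23], np.float64(0.0), np.float64(0.82)), ([0.46, -0.29, 0.2], np.float64(0.0), np.float64(0.95)), ([0.47, -0.28, 0.16], np.float64(0.0), np.float64(0.88)), ([0.49, -0.28, 0.13], np.float64(0.0), np.float64(0.69)), ([0.5, -0.29, 0.09], np.float64(0.0), np.float64(0.52))] 0.95 [-0.22  0.58  1.69 -0.79  1.27  0.7 ]
```

>>> carry_out(
  deltas=[0.094, 0.06, -0.062, 0.812, -0.327, -0.356, 1, 0.094, 0.06, -0.062, 0.812, -0.327, -0.356, 1, 0.094, 0.06, -0.062, 0.812, -0.327, -0.356, 1, 0.094, 0.06, -0.062, 0.812, -0.327, -0.356, 1, 0.094, 0.06, -0.062, 0.812, -0.327, -0.356, 1, 0.094, 0.06, -0.062, 0.812, -0.327, -0.356, 1, 0.094, 0.06, -0.062, 0.812, -0.327, -0.356, 1, 0.094, 0.06, -0.062, 0.812, -0.327, -0.356, 1, 0.094, 0.06, -0.062, 0.812, -0.327, -0.356, 1, 0.094, 0.06, -0.062, 0.812, -0.327, -0.356, 1],
)

```text
clock: 8.07
position: [0.4617, -0.2937, 0.2023]
ee_rot: [0.664, 0.26, 0.529, -0.461]
contact_force: [0.4, 0.7, -0.7]
width: 0.0854
```

>>> carry_out(
  deltas=[0.094, 0.06, -0.062, 0.812, -0.327, -0.356, 1, 0.094, 0.06, -0.062, 0.812, -0.327, -0.356, 1, 0.094, 0.06, -0.062, 0.812, -0.327, -0.356, 1, 0.094, 0.06, -0.062, 0.812, -0.327, -0.356, 1, 0.094, 0.06, -0.062, 0.812, -0.327, -0.356, 1, 0.094, 0.06, -0.062, 0.812, -0.327, -0.356, 1, 0.094, 0.06, -0.062, 0.812, -0.327, -0.356, 1, 0.094, 0.06, -0.062, 0.812, -0.327, -0.356, 1, 0.094, 0.06, -0.062, 0.812, -0.327, -0.356, 1, 0.094, 0.06, -0.062, 0.812, -0.327, -0.356, 1],
)

```text
clock: 9.32
position: [0.4848, -0.2811, 0.1309]
ee_rot: [-0.559, -0.315, -0.329, 0.693]
contact_force: [0.1, -0.8, -0.5]
width: 0.085
```

>>> carry_out(
  deltas=[0.094, 0.06, -0.062, 0.812, -0.327, -0.356, 1, 0.094, 0.06, -0.062, 0.812, -0.327, -0.356, 1, 0.094, 0.06, -0.062, 0.812, -0.327, -0.356, 1, 0.094, 0.06, -0.062, 0.812, -0.327, -0.356, 1, 0.094, 0.06, -0.062, 0.812, -0.327, -0.356, 1, 0.094, 0.06, -0.062, 0.812, -0.327, -0.356, 1, 0, 0, 0, 0, 0, 0, 1, 0, 0, 0, 0, 0, 0, 1],
)

```text
clock: 10.32
position: [0.5007, -0.2909, 0.0898]
ee_rot: [-0.466, -0.331, -0.192, 0.797]
contact_force: [-0.1, -0.3, 0.0]
width: 0.0851
```

```bash
python3 - <<'E'
from kin import *
p,r,s=cur();print(p,r.as_matrix().round(3).tolist(),s["qpos"].round(3),s["clock"],(tool(s["qpos"])[0]-p).round(4))
d=cam("wrist"); save(d,"wrist4.png"); np.savez("pics/wrist4.npz",**d)
rt=toolrot(240.5,45); x=rt.as_matrix()[:,0]; g=np.array([.4687,-.3473,.026])
rows(p,r,g+.0187*x,rt,4)
E
```

```text
[ 0.50074782 -0.29093599  0.08982562] [[-0.346, 0.871, -0.348], [-0.617, -0.491, -0.615], [-0.707, 0.002, 0.707]] [-0.215  0.576  1.694 -0.787  1.269  0.699] 10.325 [0.0009 0.0002 0.0001]
n 4 row [0.457, -0.0013, 0.003, 0.0001, -0.0002, -0.0093] | dist mm 109.7 ang 0.15
```

View pics/wrist4.png

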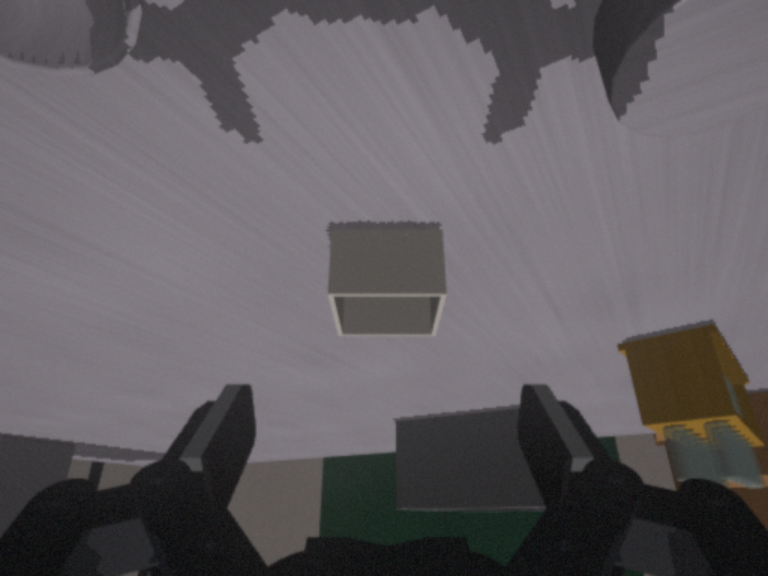

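The dish is centred between the fingers at native px x≈257 and square to them. I'll advance and grip.

>>> carry_out(
  deltas=[0.457, 0, 0, 0, 0, 0, 1, 0.457, 0, 0, 0, 0, 0, 1, 0.457, 0, 0, 0, 0, 0, 1, 0.457, 0, 0, 0, 0, 0, 1, 0, 0, 0, 0, 0, 0, 1],
)

```text
clock: 11.0
position: [0.4613, -0.3587, 0.0118]
ee_rot: [-0.465, -0.33, -0.193, 0.798]
contact_force: [-0.6, 1.1, 0.4]
width: 0.0853
```

>>> carry_out(
  deltas=[0, 0, 0, 0, 0, 0, -1, 0, 0, 0, 0, 0, 0, -1, 0, 0, 0, 0, 0, 0, -1, 0, 0, 0, 0, 0, 0, -1, 0, 0, 0, 0, 0, 0, -1, 0, 0, 0, 0, 0, 0, -1],
  newtons=40,
)

```text
clock: 11.75
position: [0.4643, -0.3581, 0.0135]
ee_rot: [-0.467, -0.331, -0.191, 0.797]
contact_force: [1.6, 4.8, 5.7]
width: 0.0553
```

```bash
python3 - <<'E'
from kin import *
p,r,s=cur();print(p,s["qpos"].round(3),s["clock"],s["contact_force"].round(1),s["width"])
d=cam("wrist"); save(d,"wrist5.png")
E
```

```text
[ 0.46430315 -0.35809287  0.01351868] [-0.337  0.653  1.809 -0.914  1.076  0.797] 11.75 [1.6 4.8 5.7] 0.055254217600390135
```

View pics/wrist5.png

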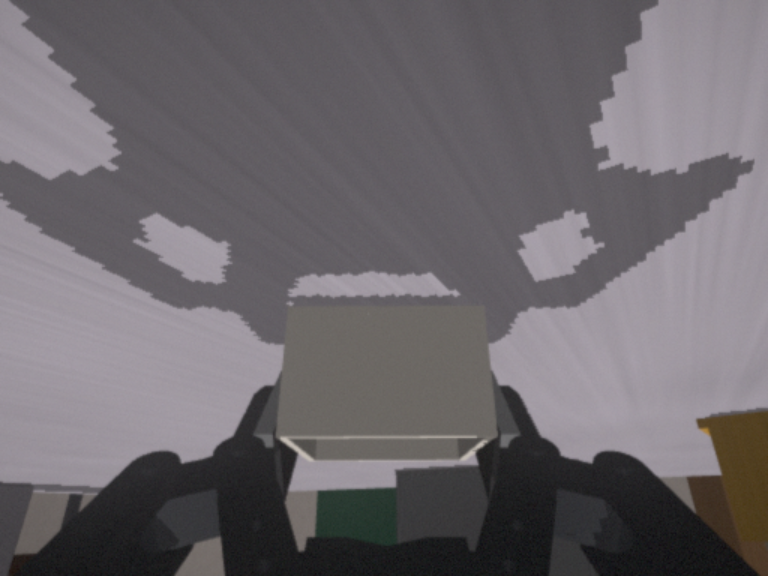

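```bash
python3 - <<'E'
from kin import *
p,r,s=cur(); rows(p,r,p+[0,0,.1],r,3)
r1=toolrot(240.5,45);r2=toolrot(240.5,-45); x1=r1.as_matrix()[:,0];x2=r2.as_matrix()[:,0]
g=p-.0187*x1; G=g+[0,0,.1]
n,row=rows(G+.0187*x1,r1,G+.0187*x2,r2,24)
c=np.array([g[0],g[1],.030]); rows(G+.0187*x2,r2,c+.0187*x2,r2)
q=s["qpos"];pp,rr=p+[0,0,.1],r
mx=0
for i in range(n):
    pp=pp+rr.apply(row[:3]*.06); rr=rr*R.from_rotvec(row[3:]*4*np.pi/180); o=ik(pp,rr,[q]); 
    if i: mx=max(mx,np.abs(o[1]-q).max()/.125)
    q=o[1]
    if o[0]>.01: print(i,o)
print(mx,q, pp, g)
E
```

```text
n 3 row [-0.3927, 0.0026, 0.393, 0.0, 0.0, 0.0] | dist mm 100.0 ang 0.0
n 24 row [-0.0007, -0.0, -0.0204, 0.0, 0.9375, 0.0] | dist mm 26.4 ang 90.01
n 2 row [0.57, 0.0, 0.57, 0.0, 0.0, 0.0] | dist mm 96.7 ang 0.0
0.6247814796731653 [-1.11600434  0.58097694  1.60351611  0.62552295  1.48941678 -0.83335884] [ 0.47720939 -0.33502655  0.11349896] [ 0.47076713 -0.34657408  0.02673135]
```

>>> carry_out(
  deltas=[-0.393, 0, 0.393, 0, 0, 0, -1, -0.393, 0, 0.393, 0, 0, 0, -1, -0.393, 0, 0.393, 0, 0, 0, -1, -0.001, 0, -0.02, 0, 0.9375, 0, -1, -0.001, 0, -0.02, 0, 0.9375, 0, -1, -0.001, 0, -0.02, 0, 0.9375, 0, -1, -0.001, 0, -0.02, 0, 0.9375, 0, -1, -0.001, 0, -0.02, 0, 0.9375, 0, -1, -0.001, 0, -0.02, 0, 0.9375, 0, -1, -0.001, 0, -0.02, 0, 0.9375, 0, -1],
)

```text
clock: 13.05
position: [0.4663, -0.3513, 0.1079]
ee_rot: [-0.41, -0.504, -0.294, 0.701]
contact_force: [0.2, 0.4, -0.7]
width: 0.0554
```

>>> carry_out(
  deltas=[-0.001, 0, -0.02, 0, 0.9375, 0, -1, -0.001, 0, -0.02, 0, 0.9375, 0, -1, -0.001, 0, -0.02, 0, 0.9375, 0, -1, -0.001, 0, -0.02, 0, 0.9375, 0, -1, -0.001, 0, -0.02, 0, 0.9375, 0, -1, -0.001, 0, -0.02, 0, 0.9375, 0, -1, -0.001, 0, -0.02, 0, 0.9375, 0, -1, -0.001, 0, -0.02, 0, 0.9375, 0, -1, -0.001, 0, -0.02, 0, 0.9375, 0, -1, -0.001, 0, -0.02, 0, 0.9375, 0, -1],
)

```text
clock: 14.3
position: [0.472, -0.3413, 0.1081]
ee_rot: [0.294, 0.702, 0.41, -0.502]
contact_force: [0.2, 0.5, -1.9]
width: 0.0559
```

>>> carry_out(
  deltas=[-0.001, 0, -0.02, 0, 0.9375, 0, -1, -0.001, 0, -0.02, 0, 0.9375, 0, -1, -0.001, 0, -0.02, 0, 0.9375, 0, -1, -0.001, 0, -0.02, 0, 0.9375, 0, -1, -0.001, 0, -0.02, 0, 0.9375, 0, -1, -0.001, 0, -0.02, 0, 0.9375, 0, -1, -0.001, 0, -0.02, 0, 0.9375, 0, -1, 0, 0, 0, 0, 0, 0, -1, 0, 0, 0, 0, 0, 0, -1],
)

```text
clock: 15.42
position: [0.4757, -0.3354, 0.1128]
ee_rot: [0.194, 0.798, 0.466, -0.33]
contact_force: [0.6, -0.3, -0.8]
width: 0.0552
```

```bash
python3 - <<'E'
from kin import *
p,r,s=cur();print(p,r.as_matrix().round(3).tolist(),s["qpos"].round(3),s["clock"],s["contact_force"].round(1),s["width"])
d=cam("wrist"); save(d,"wrist6.png"); d=cam("scene"); save(d,"scene6.png")
r2=toolrot(240.5,-45);x2=r2.as_matrix()[:,0]
rows(p,r,np.array([.4708,-.3466,.0295])+.0187*x2,r2,3)
E
```

```text
[ 0.47567777 -0.3353561   0.11277265] [[0.348, 0.871, -0.346], [0.615, -0.49, -0.618], [-0.708, 0.002, -0.706]] [-1.119  0.582  1.603  0.623  1.491 -0.833] 15.425 [ 0.6 -0.3 -0.8] 0.05520953259317024
n 3 row [0.3834, 0.0063, 0.3748, 0.0159, 0.0048, -0.0003] | dist mm 96.5 ang 0.2
```

View pics/wrist6.png

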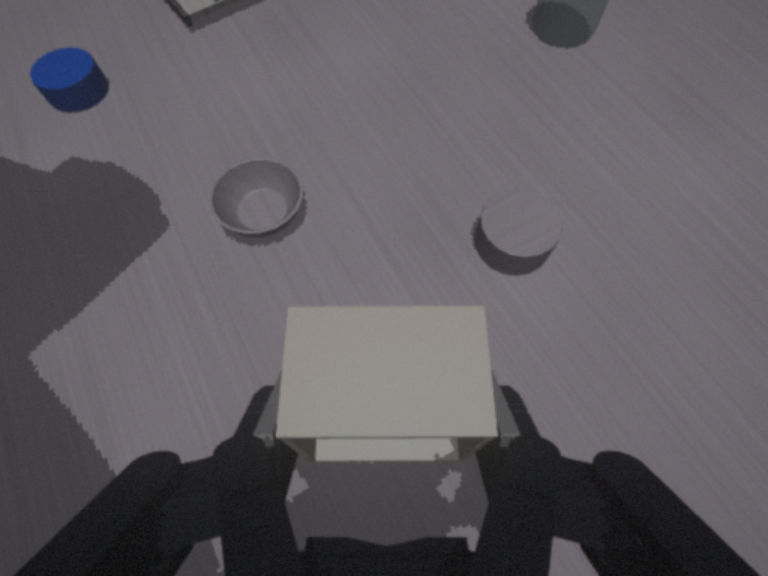

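View pics/scene6.png

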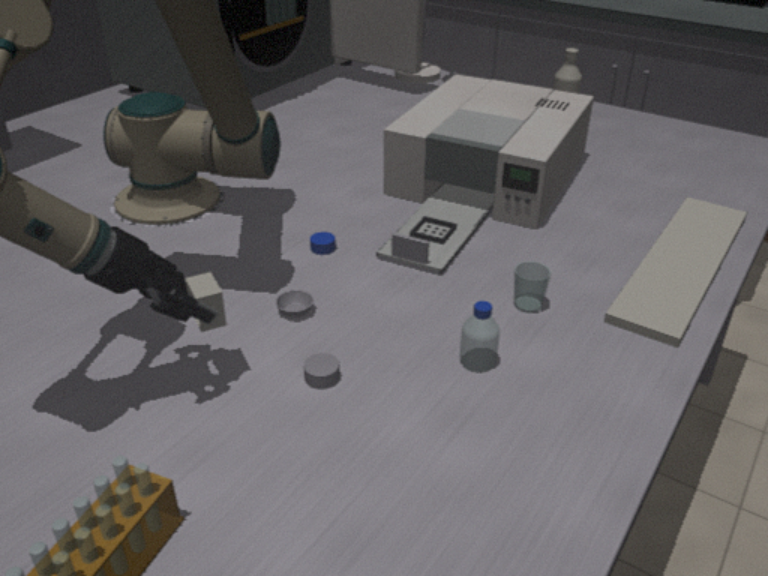

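>>> carry_out(
  deltas=[0.383, 0.006, 0.375, 0, 0, 0, -1, 0.383, 0.006, 0.375, 0, 0, 0, -1, 0.383, 0.006, 0.375, 0, 0, 0, -1, 0, 0, 0, 0, 0, 0, -1, 0, 0, 0, 0, 0, 0, -1],
)

```text
clock: 16.15
position: [0.4775, -0.3352, 0.0167]
ee_rot: [0.195, 0.798, 0.466, -0.33]
contact_force: [-0.1, -0.3, -1.5]
width: 0.0558
```

>>> carry_out(
  deltas=[0.012, 0, 0.012, 0, 0, 0, -1, 0.012, 0, 0.012, 0, 0, 0, -1, 0, 0, 0, 0, 0, 0, -1, 0, 0, 0, 0, 0, 0, -1],
)

```text
clock: 16.65
position: [0.4774, -0.3353, 0.0145]
ee_rot: [0.194, 0.798, 0.466, -0.33]
contact_force: [-0.2, -0.3, 0.2]
width: 0.0554
```

>>> carry_out(
  deltas=[0.012, 0, 0.012, 0, 0, 0, -1, 0, 0, 0, 0, 0, 0, -1, 0, 0, 0, 0, 0, 0, -1],
)

```text
clock: 17.02
position: [0.4774, -0.3353, 0.0145]
ee_rot: [0.194, 0.798, 0.466, -0.329]
contact_force: [-1.4, -1.2, 5.2]
width: 0.0554
```

>>> carry_out(
  deltas=[0, 0, 0, 0, 0, 0, 1, 0, 0, 0, 0, 0, 0, 1, 0, 0, 0, 0, 0, 0, 1, 0, 0, 0, 0, 0, 0, 1, -0.4, 0, 0, 0, 0, 0, 1, -0.8, 0, 0, 0, 0, 0, 1, -0.8, 0, 0, 0, 0, 0, 1, 0, 0, 0, 0, 0, 0, 1],
)

```text
clock: 18.02
position: [0.4354, -0.4128, 0.1]
ee_rot: [0.197, 0.798, 0.463, -0.331]
contact_force: [0.0, -0.1, -0.0]
width: 0.0853
```

```bash
python3 - <<'E'
from kin import *
p,r,s=cur();print(p,s["qpos"].round(3),s["clock"],s["contact_force"].round(1),s["width"])
d=cam("wrist"); save(d,"wrist7.png"); np.savez("pics/wrist7.npz",**d)
d=cam("top"); save(d,"top7.png"); np.savez("pics/top7.npz",**d)
h=np.array([np.cos(np.radians(60.5)),np.sin(np.radians(60.5)),0])
r2=toolrot(240.5,-45);x2=r2.as_matrix()[:,0];r1=toolrot(240.5,45);x1=r1.as_matrix()[:,0]
g0=np.array([.4774,-.3353,.0145])-.0187*x2; print("g0",g0)
g=g0+.023*h; g[2]=.028
pre=g+(.0187-.10)*x1; print("target",g+.0187*x1, "pre",pre)
n,row=rows(p,r,pre,r1,24)
q=s["qpos"];pp,rr=p,r;mx=0
for i in range(n):
    pp=pp+rr.apply(row[:3]*.06); rr=rr*R.from_rotvec(row[3:]*4*np.pi/180); o=ik(pp,rr,[q]); 
    if i: mx=max(mx,np.abs(o[1]-q).max()/.125)
    q=o[1]
    if i%4==3: print(i,round(o[0],3),pp.round(3), ((pp-g0)@h).round(3))
print(mx,q)
E
```

```text
[ 0.43539896 -0.41281055  0.10002464] [-1.219  0.65   1.494  0.571  1.564 -0.881] 18.025 [ 0.  -0.1 -0. ] 0.08532423611596372
g0 [ 0.47088873 -0.34680862  0.0277229 ]
target [ 0.47570321 -0.33829907  0.0147771 ] pre [ 0.51052281 -0.27675562  0.08548778]
n 24 row [0.0148, -0.001, -0.1194, -0.0004, -0.9348, -0.0052] | dist mm 156.1 ang 89.75
3 0.0 [ 0.447 -0.391  0.115] -0.051
7 0.0 [ 0.46  -0.367  0.124] -0.023
11 0.0 [ 0.474 -0.342  0.125] 0.006
15 0.0 [ 0.488 -0.318  0.118] 0.034
19 0.0 [ 0.5   -0.295  0.105] 0.059
23 0.0 [ 0.511 -0.277  0.085] 0.08
0.7064302304151969 [-0.19143773  0.59080173  1.67690547 -0.77358221  1.28541454  0.71099262]
```

View pics/wrist7.png

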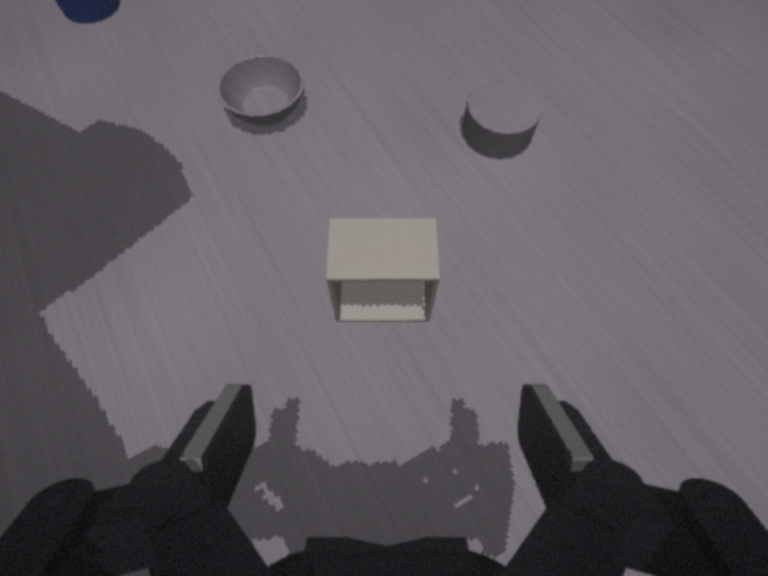

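View pics/top7.png

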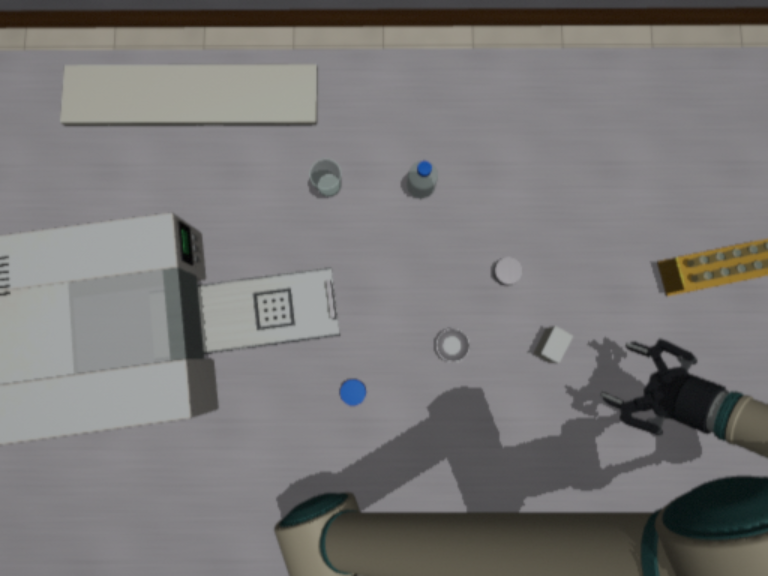

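The dish stands on its side with its mouth towards the gripper (native px 255,180) and looks steady. I'll measure it and compare with the robot's own estimate.

```bash
python3 - <<'E'
from h import *
h=np.array([np.cos(np.radians(60.5)),np.sin(np.radians(60.5))]);l=np.array([h[1],-h[0]])
g0=np.array([ 0.47088873,-0.34680862])
for n in ("wrist7","top7"):
    d=dict(np.load("pics/%s.npz"%n));P=cloud(d)
    m=(P[...,2]>.048)&(P[...,2]<.065)&(np.hypot(P[...,0]-.475,P[...,1]+.34)<.06)
    rc=cv2.minAreaRect((P[m][:,:2]*1000).astype(np.float32)); c=np.array(rc[0])/1000
    print(n,m.sum(),rc,P[m][:,2].mean(),"h off",((c-g0)@h)*1e3,"lat",((c-g0)@l)*1e3)
E
```

```text
wrist7 3093 ((474.43072509765625, -339.9294738769531), (37.18577575683594, 56.19314956665039), 61.234657287597656) 0.05622204440780774 h off 7.731465847253694 lat -0.30465801614636706
top7 307 ((474.98956298828125, -340.3240051269531), (37.271392822265625, 56.014869689941406), 60.52534866333008) 0.05636748006795996 h off 7.663268270212182 lat 0.37600620776320676
```

>>> carry_out(
  deltas=[0.015, -0.001, -0.119, 0, -0.935, -0.005, 1, 0.015, -0.001, -0.119, 0, -0.935, -0.005, 1, 0.015, -0.001, -0.119, 0, -0.935, -0.005, 1, 0.015, -0.001, -0.119, 0, -0.935, -0.005, 1, 0.015, -0.001, -0.119, 0, -0.935, -0.005, 1, 0.015, -0.001, -0.119, 0, -0.935, -0.005, 1, 0.015, -0.001, -0.119, 0, -0.935, -0.005, 1, 0.015, -0.001, -0.119, 0, -0.935, -0.005, 1, 0.015, -0.001, -0.119, 0, -0.935, -0.005, 1, 0.015, -0.001, -0.119, 0, -0.935, -0.005, 1],
)

```text
clock: 19.38
position: [0.4668, -0.3487, 0.1218]
ee_rot: [0.332, 0.648, 0.382, -0.569]
contact_force: [0.2, 0.7, -0.1]
width: 0.0851
```

>>> carry_out(
  deltas=[0.015, -0.001, -0.119, 0, -0.935, -0.005, 1, 0.015, -0.001, -0.119, 0, -0.935, -0.005, 1, 0.015, -0.001, -0.119, 0, -0.935, -0.005, 1, 0.015, -0.001, -0.119, 0, -0.935, -0.005, 1, 0.015, -0.001, -0.119, 0, -0.935, -0.005, 1, 0.015, -0.001, -0.119, 0, -0.935, -0.005, 1, 0.015, -0.001, -0.119, 0, -0.935, -0.005, 1, 0.015, -0.001, -0.119, 0, -0.935, -0.005, 1, 0.015, -0.001, -0.119, 0, -0.935, -0.005, 1, 0.015, -0.001, -0.119, 0, -0.935, -0.005, 1],
)

```text
clock: 20.62
position: [0.4988, -0.2898, 0.1017]
ee_rot: [-0.436, -0.43, -0.256, 0.748]
contact_force: [-0.3, 0.9, -0.3]
width: 0.0855
```

>>> carry_out(
  deltas=[0.015, -0.001, -0.119, 0, -0.935, -0.005, 1, 0.015, -0.001, -0.119, 0, -0.935, -0.005, 1, 0.015, -0.001, -0.119, 0, -0.935, -0.005, 1, 0.015, -0.001, -0.119, 0, -0.935, -0.005, 1, 0, 0, 0, 0, 0, 0, 1, 0, 0, 0, 0, 0, 0, 1],
)

```text
clock: 21.38
position: [0.5094, -0.2728, 0.0836]
ee_rot: [-0.465, -0.33, -0.197, 0.797]
contact_force: [-0.9, 0.1, 0.4]
width: 0.0853
```

```bash
python3 - <<'E'
from kin import *
p,r,s=cur();print(p,s["qpos"].round(3),s["clock"],s["contact_force"].round(1),s["width"])
d=cam("wrist"); save(d,"wrist8.png")
rows(p,r,[0.4757,-0.3383,0.0148],toolrot(240.5,45),4)
E
```

```text
[ 0.50938506 -0.27279192  0.08355773] [-0.187  0.592  1.678 -0.766  1.286  0.706] 21.375 [-0.9  0.1  0.4] 0.08533840834760141
n 4 row [0.4194, 0.013, 0.0154, 0.0244, -0.0152, 0.0107] | dist mm 100.8 ang 0.49
```

View pics/wrist8.png

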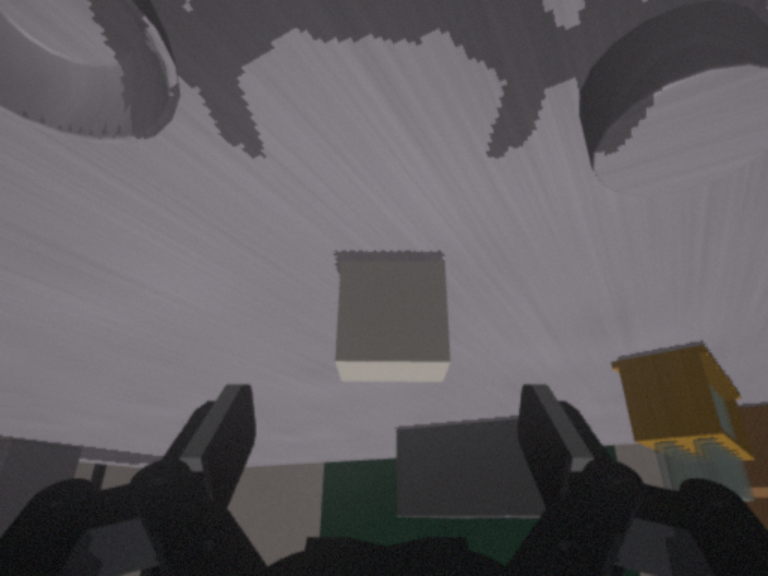

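>>> carry_out(
  deltas=[0.419, 0.013, 0.015, 0.024, -0.015, 0.011, 1, 0.419, 0.013, 0.015, 0.024, -0.015, 0.011, 1, 0.419, 0.013, 0.015, 0.024, -0.015, 0.011, 1, 0.419, 0.013, 0.015, 0.024, -0.015, 0.011, 1, 0, 0, 0, 0, 0, 0, 1, 0, 0, 0, 0, 0, 0, 1],
)

```text
clock: 22.18
position: [0.4768, -0.3389, 0.0162]
ee_rot: [-0.465, -0.332, -0.191, 0.798]
contact_force: [-0.7, -0.6, 0.4]
width: 0.0853
```

>>> carry_out(
  deltas=[0, 0, 0, 0, 0, 0, -1, 0, 0, 0, 0, 0, 0, -1, 0, 0, 0, 0, 0, 0, -1, 0, 0, 0, 0, 0, 0, -1, 0, 0, 0, 0, 0, 0, -1, 0, 0, 0, 0, 0, 0, -1],
  newtons=40,
)

```text
clock: 22.92
position: [0.4771, -0.3386, 0.0162]
ee_rot: [-0.466, -0.331, -0.191, 0.798]
contact_force: [1.4, 2.6, 5.7]
width: 0.0554
```

```bash
python3 - <<'E'
from kin import *
p,r,s=cur();print(p,r.as_matrix().round(3).tolist(),s["qpos"].round(3),s["clock"],s["contact_force"].round(1),s["width"])
d=cam("wrist"); save(d,"wrist9.png")
E
```

```text
[ 0.47713965 -0.33855411  0.01615842] [[-0.346, 0.87, -0.35], [-0.617, -0.492, -0.614], [-0.707, 0.003, 0.707]] [-0.3    0.658  1.784 -0.882  1.11   0.796] 22.925 [1.4 2.6 5.7] 0.05541166136656714
```

View pics/wrist9.png

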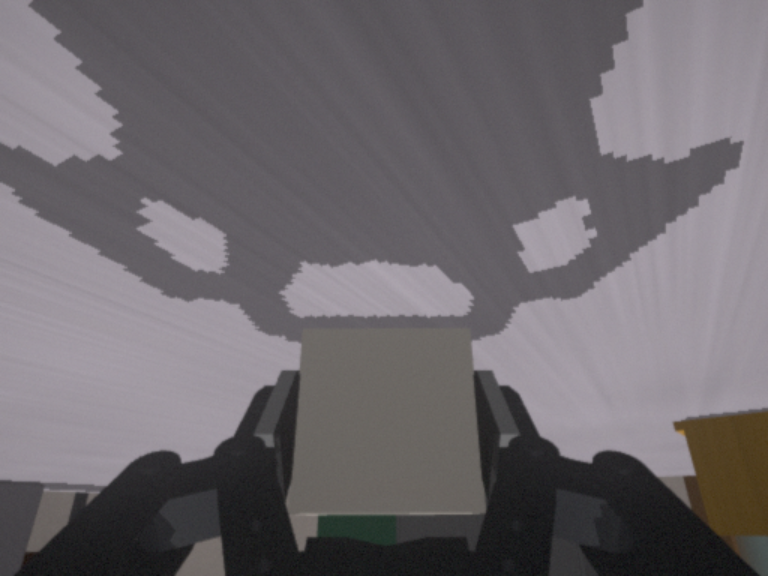

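```bash
cat > goal.py <<'E'
from kin import *
p0=np.array([0.47713965,-0.33855411,0.01615842]); r0=toolrot(240.5,45)
C0=np.array([.4747,-.3401,.028]); dloc=r0.inv().apply(C0-p0); dloc[1]=0
AZ=97.5; rg=toolrot(AZ+180,-45); PK=np.array([.543,.1732])
def tcp_for(mid,rot): return np.array(mid)-rot.apply(dloc)
def path(p,r,n,row,q):
    pp,rr=np.array(p),r;mx=0;bad=0
    for i in range(n):
        pp=pp+rr.apply(row[:3]*.06); rr=rr*R.from_rotvec(row[3:]*4*np.pi/180); o=ik(pp,rr,[q])
        if i: mx=max(mx,np.abs(o[1]-q).max()/.125)
        q=o[1]; bad=max(bad,o[0]); 
        if i%6==5: print("   ",pp.round(3))
    print("mx",round(mx,2),"bad",round(bad,3),q.round(2)); return q
E
python3 - <<'E'
from goal import *
p,r,s=cur(); print("dloc",dloc)
pA=p+[0,0,.15]; n,row=rows(p,r,pA,r,3)
gA=pA-.0187*r0.as_matrix()[:,0]; r2=toolrot(240.5,-45); pB=gA+.0187*r2.as_matrix()[:,0]
n,row=rows(pA,r0,pB,r2,24); q=path(pA,r0,n,row,s["qpos"])
pC=tcp_for([PK[0],PK[1],.034+.07],rg); n,row=rows(pB,r2,pC,rg); path(pB,r2,n,row,q); print(pC)
n,row=rows(pA,r0,pC,rg); path(pA,r0,n,row,s["qpos"])
E
```

```text
dloc [-0.00657239  0.          0.01017413]
n 3 row [-0.589, 0.0026, 0.5895, 0.0, 0.0, 0.0] | dist mm 150.0 ang 0.0
n 24 row [-0.0007, -0.0, -0.0204, 0.0, 0.9375, 0.0] | dist mm 26.4 ang 90.01
    [ 0.48  -0.333  0.162]
    [ 0.484 -0.327  0.161]
    [ 0.487 -0.321  0.162]
    [ 0.49  -0.316  0.166]
mx 0.57 bad 0.0 [-1.08  0.52  1.57  0.64  1.55 -0.75]
n 10 row [0.669, -0.1039, -0.5285, -0.6541, 0.0, -0.6541] | dist mm 506.6 ang 37.0
    [ 0.56  -0.018  0.13 ]
mx 0.72 bad 0.0 [-0.24  0.5   1.8   0.76  1.29 -0.76]
[0.54145436 0.18494027 0.10654682]
n 25 row [0.0342, -0.023, -0.3961, -0.4097, 0.8658, 0.0] | dist mm 530.8 ang 95.79
    [ 0.513 -0.237  0.073]
    [ 0.54  -0.105  0.026]
    [0.552 0.037 0.034]
    [0.545 0.166 0.092]
mx 0.56 bad 0.0 [-0.24  0.5   1.8   0.76  1.29 -0.76]
```

>>> carry_out(
  deltas=[-0.589, 0, 0.589, 0, 0, 0, -1, -0.589, 0, 0.589, 0, 0, 0, -1, -0.589, 0, 0.589, 0, 0, 0, -1, -0.001, 0, -0.02, 0, 0.9375, 0, -1, -0.001, 0, -0.02, 0, 0.9375, 0, -1, -0.001, 0, -0.02, 0, 0.9375, 0, -1, -0.001, 0, -0.02, 0, 0.9375, 0, -1, -0.001, 0, -0.02, 0, 0.9375, 0, -1, -0.001, 0, -0.02, 0, 0.9375, 0, -1, -0.001, 0, -0.02, 0, 0.9375, 0, -1],
)

```text
clock: 24.22
position: [0.4794, -0.3318, 0.1604]
ee_rot: [-0.409, -0.504, -0.293, 0.702]
contact_force: [0.1, 0.6, -0.2]
width: 0.055
```

>>> carry_out(
  deltas=[-0.001, 0, -0.02, 0, 0.9375, 0, -1, -0.001, 0, -0.02, 0, 0.9375, 0, -1, -0.001, 0, -0.02, 0, 0.9375, 0, -1, -0.001, 0, -0.02, 0, 0.9375, 0, -1, -0.001, 0, -0.02, 0, 0.9375, 0, -1, -0.001, 0, -0.02, 0, 0.9375, 0, -1, -0.001, 0, -0.02, 0, 0.9375, 0, -1, -0.001, 0, -0.02, 0, 0.9375, 0, -1, -0.001, 0, -0.02, 0, 0.9375, 0, -1, -0.001, 0, -0.02, 0, 0.9375, 0, -1],
)

```text
clock: 25.48
position: [0.4852, -0.3218, 0.1607]
ee_rot: [0.293, 0.703, 0.409, -0.502]
contact_force: [0.2, 0.7, -0.9]
width: 0.0553
```

>>> carry_out(
  deltas=[-0.001, 0, -0.02, 0, 0.9375, 0, -1, -0.001, 0, -0.02, 0, 0.9375, 0, -1, -0.001, 0, -0.02, 0, 0.9375, 0, -1, -0.001, 0, -0.02, 0, 0.9375, 0, -1, -0.001, 0, -0.02, 0, 0.9375, 0, -1, -0.001, 0, -0.02, 0, 0.9375, 0, -1, -0.001, 0, -0.02, 0, 0.9375, 0, -1, 0, 0, 0, 0, 0, 0, -1],
)

```text
clock: 26.48
position: [0.4882, -0.3164, 0.164]
ee_rot: [0.192, 0.798, 0.465, -0.331]
contact_force: [0.3, -0.7, -0.9]
width: 0.055
```

```bash
python3 - <<'E'
from goal import *
p,r,s=cur();print(p,s["qpos"].round(3),s["clock"],s["contact_force"].round(1),s["width"])
pC=tcp_for([PK[0],PK[1],.034+.07],rg); n,row=rows(p,r,pC,rg,12); path(p,r,n,row,s["qpos"]); print(pC)
E
```

```text
[ 0.48821295 -0.31639408  0.16402274] [-1.089  0.517  1.575  0.636  1.551 -0.753] 26.475 [ 0.3 -0.7 -0.9] 0.0550452711238535
n 12 row [0.557, -0.0811, -0.444, -0.5474, -0.0003, -0.5458] | dist mm 507.4 ang 37.11
    [ 0.556 -0.07   0.135]
    [0.541 0.185 0.107]
mx 0.6 bad 0.0 [-0.24  0.5   1.8   0.76  1.29 -0.76]
[0.54145436 0.18494027 0.10654682]
```

>>> carry_out(
  deltas=[0.557, -0.081, -0.444, -0.547, 0, -0.546, -1, 0.557, -0.081, -0.444, -0.547, 0, -0.546, -1, 0.557, -0.081, -0.444, -0.547, 0, -0.546, -1, 0.557, -0.081, -0.444, -0.547, 0, -0.546, -1, 0.557, -0.081, -0.444, -0.547, 0, -0.546, -1, 0.557, -0.081, -0.444, -0.547, 0, -0.546, -1, 0.557, -0.081, -0.444, -0.547, 0, -0.546, -1, 0.557, -0.081, -0.444, -0.547, 0, -0.546, -1, 0.557, -0.081, -0.444, -0.547, 0, -0.546, -1, 0.557, -0.081, -0.444, -0.547, 0, -0.546, -1],
)

```text
clock: 27.72
position: [0.5559, 0.1026, 0.1174]
ee_rot: [0.276, 0.645, 0.661, -0.267]
contact_force: [0.6, -0.6, -0.8]
width: 0.0553
```

>>> carry_out(
  deltas=[0.557, -0.081, -0.444, -0.547, 0, -0.546, -1, 0.557, -0.081, -0.444, -0.547, 0, -0.546, -1, 0, 0, 0, 0, 0, 0, -1, 0, 0, 0, 0, 0, 0, -1],
)

```text
clock: 28.22
position: [0.5419, 0.1853, 0.1078]
ee_rot: [0.29, 0.609, 0.694, -0.252]
contact_force: [0.6, -0.1, -0.5]
width: 0.055
```

```bash
python3 - <<'E'
from goal import *
p,r,s=cur();print(p,r.as_matrix().round(3).tolist(),s["qpos"].round(3),s["clock"],s["contact_force"].round(1),s["width"])
pC=tcp_for([PK[0],PK[1],.034+.07],rg); print(pC,(p-pC).round(4))
for n in ("wrist","top","scene"):
    d=cam(n); save(d,n+"10.png");np.savez("pics/%s10.npz"%n,**d)
E
```

```text
[0.54191334 0.18533842 0.10775694] [[-0.091, 0.991, 0.096], [0.699, 0.132, -0.703], [-0.709, 0.003, -0.705]] [-0.24   0.496  1.799  0.754  1.288 -0.761] 28.225 [ 0.6 -0.1 -0.5] 0.05495627460964267
[0.54145436 0.18494027 0.10654682] [0.0005 0.0004 0.0012]
```

View pics/wrist10.png

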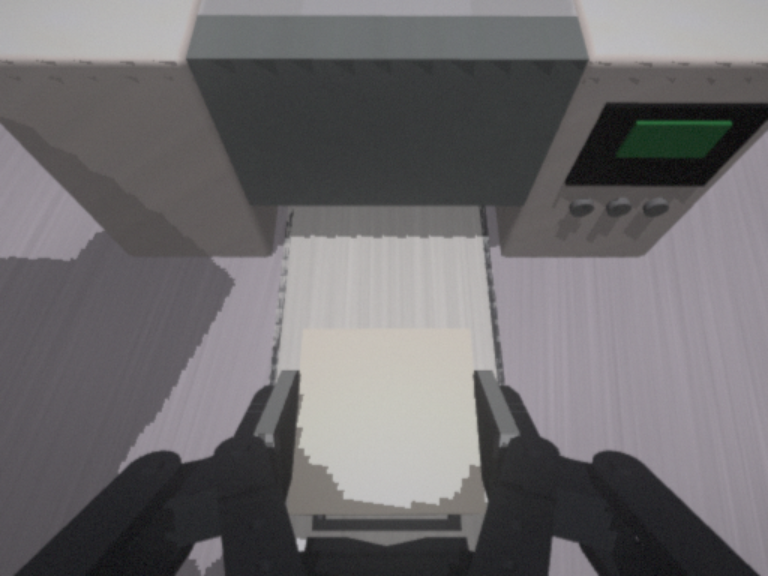

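View pics/top10.png

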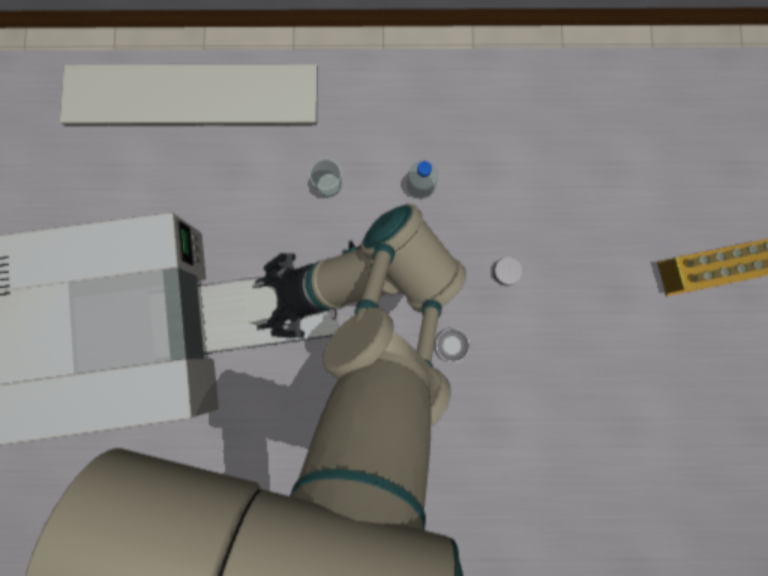

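View pics/scene10.png

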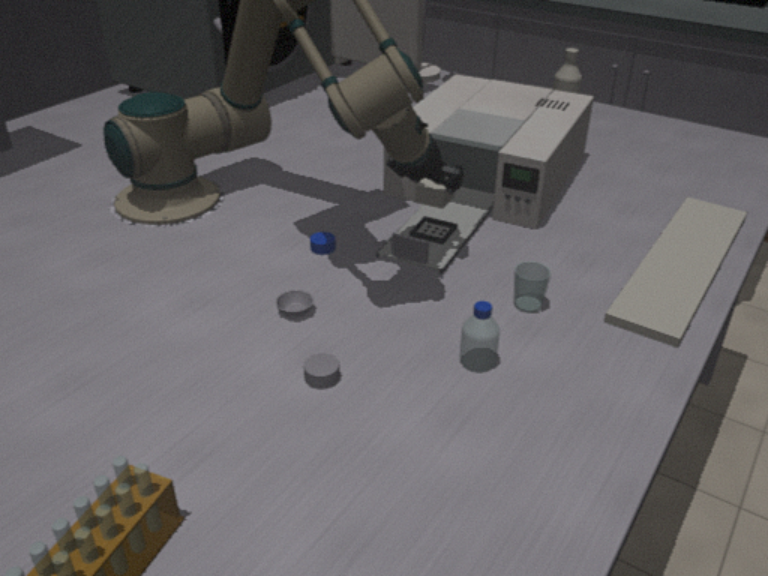

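The dish is mouth-down above the pocket, with its floor facing up at native px (257,285). I'll check its pose and level against the tray.

```bash
python3 - <<'E'
from goal import *
d=dict(np.load("pics/wrist10.npz"));P=cloud(d)
p,r,s=cur()
m=(P[...,2]>.105)&(P[...,2]<.14)&(np.hypot(P[...,0]-.543,P[...,1]-.173)<.05)
uv=np.indices(m.shape); m&=(uv[1]>190)&(uv[1]<322)&(uv[0]<345)
Q=P[m]; A=np.c_[Q[:,:2]-Q[:,:2].mean(0),np.ones(len(Q))]; k=np.linalg.lstsq(A,Q[:,2],rcond=None)[0]
res=Q[:,2]-A@k; Q2=Q[np.abs(res)<.002]
print(len(Q),"slope deg",np.degrees(k[:2]).round(2),"z",k[2],cv2.minAreaRect((Q2[:,:2]*1000).astype(np.float32)))
print("expected mid",(p+r.apply(dloc)).round(4))
# tray plate
m=(np.abs(P[...,2]-.0155)<.005)&(uv[0]>150)&(uv[0]<215)&(uv[1]>170)&(uv[1]<345)
a=np.radians(97.5);X=np.array([np.cos(a),np.sin(a)]);Y=np.array([-X[1],X[0]])
Q=P[m]; y=(Q[:,:2]-PK)@Y; print("tray y extents rel PK",y.min(),y.max(), "z",np.median(Q[:,2]))
for v in range(160,215,10):
    mm=m[v]; yy=(P[v][mm][:,:2]-PK)@Y; xx=(P[v][mm][:,:2]-PK)@X
    print(v,xx.mean().round(3),yy.min().round(4),yy.max().round(4), ((yy.min()+yy.max())/2).round(4))
E
```

```text
15679 slope deg [-0.41 -0.34] z 0.12336756608173198 ((542.6728515625, 174.03041076660156), (62.67721939086914, 56.31477355957031), 7.569202423095703)
expected mid [0.544  0.1725 0.1053]
tray y extents rel PK -0.08355955585074461 0.08263955964076644 z 0.016294966440106723
160 0.13 -0.0761 0.075 -0.0006
170 0.119 -0.0647 0.0637 -0.0005
180 0.108 -0.0645 0.0646 0.0001
190 0.098 -0.0645 0.0646 0.0
200 0.088 -0.0656 0.064 -0.0008
210 0.078 -0.0654 0.0642 -0.0006
```

```bash
python3 - <<'E'
from goal import *
p,r,s=cur(); rows(p,r,tcp_for([.5433,.1730,.049],rg),rg,3)
E
```

```text
n 3 row [0.2235, -0.0041, 0.2185, 0.0085, 0.011, -0.0111] | dist mm 56.3 ang 0.21
```

>>> carry_out(
  deltas=[0.2235, -0.004, 0.2185, 0.0085, 0.011, -0.011, -1, 0.2235, -0.004, 0.2185, 0.0085, 0.011, -0.011, -1, 0.2235, -0.004, 0.2185, 0.0085, 0.011, -0.011, -1, 0, 0, 0, 0, 0, 0, -1, 0, 0, 0, 0, 0, 0, -1],
)

```text
clock: 29.0
position: [0.5412, 0.1859, 0.0512]
ee_rot: [0.287, 0.609, 0.695, -0.252]
contact_force: [-0.1, -0.2, -0.6]
width: 0.055
```

```bash
python3 - <<'E'
from goal import *
p,r,s=cur();print(p,s["clock"],s["contact_force"].round(1)); print("mid",(p+r.apply(dloc)).round(4))
for n in ("wrist","scene"):
    d=cam(n); save(d,n+"11.png");np.savez("pics/%s11.npz"%n,**d)
    if n=="scene": cv2.imwrite("pics/s11c.png",cv2.resize(d["color"][110:190,240:340][:,:,::-1],None,fx=7,fy=7,interpolation=cv2.INTER_CUBIC))
rows(p,r,tcp_for([.5433,.1730,.045],rg),rg,2)
E
```

```text
[0.54118481 0.18594881 0.05122349] 29.0 [-0.1 -0.2 -0.6]
mid [0.5427 0.1742 0.0487]
n 2 row [0.0141, 0.0034, 0.0292, -0.0009, -0.0117, 0.0137] | dist mm 3.9 ang 0.14
```

View pics/s11c.png

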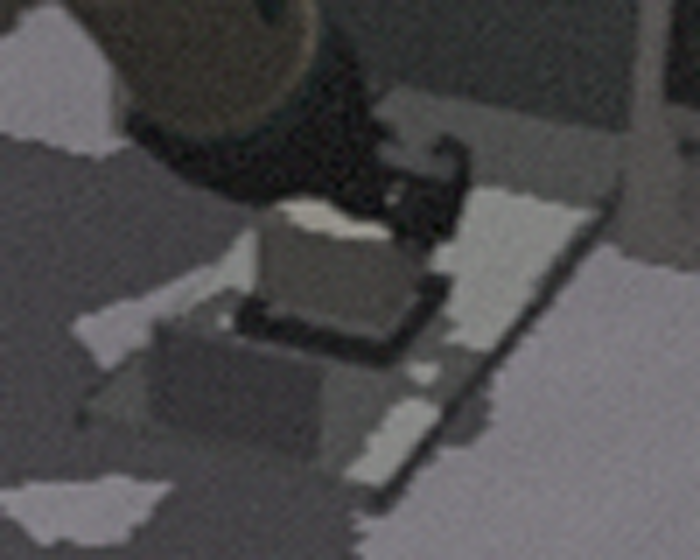

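View pics/wrist11.png

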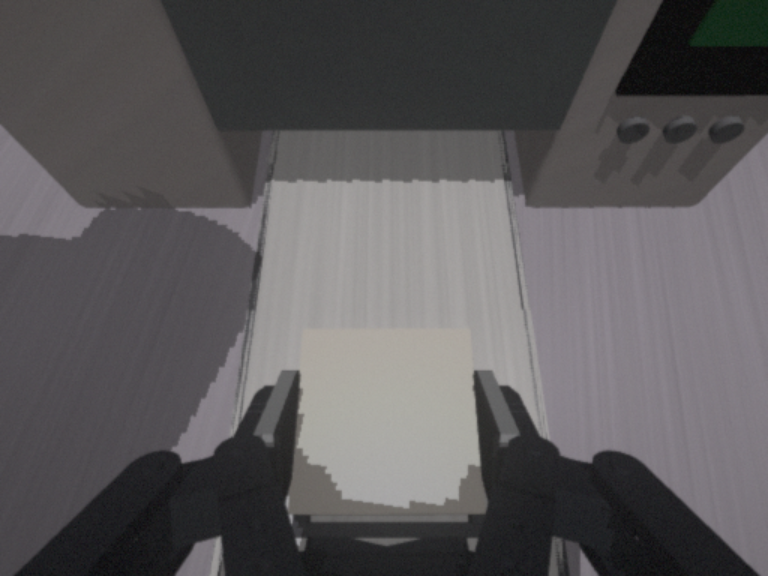

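```bash
python3 - <<'E'
from goal import *
d=dict(np.load("pics/wrist11.npz"));c=d["color"]
a=np.radians(97.5);X=np.array([np.cos(a),np.sin(a)])
for v in range(336,374): print(v,c[v,225:235].mean(0).round(0).tolist(),c[v,280:290].mean(0).round(0).tolist(),"X@.067 %.1f @.026 %.1f @.030 %.1f"%tuple(1e3*((onplane(d,257,v,z)[:2]-PK)@X) for z in (.067,.026,.030)))
cv2.imwrite("pics/w11c.png",cv2.resize(c[300:384,180:335][:,:,::-1],None,fx=5,fy=5,interpolation=cv2.INTER_NEAREST))
E
```

```text
336 [108.0, 104.0, 100.0] [113.0, 110.0, 106.0] X@.067 -24.3 @.026 -23.3 @.030 -23.4
337 [109.0, 104.0, 100.0] [110.0, 106.0, 101.0] X@.067 -24.7 @.026 -23.8 @.030 -23.9
338 [108.0, 104.0, 101.0] [110.0, 106.0, 102.0] X@.067 -25.1 @.026 -24.3 @.030 -24.4
339 [108.0, 105.0, 101.0] [110.0, 106.0, 102.0] X@.067 -25.5 @.026 -24.8 @.030 -24.9
340 [108.0, 104.0, 100.0] [109.0, 105.0, 101.0] X@.067 -25.9 @.026 -25.3 @.030 -25.3
341 [108.0, 103.0, 99.0] [106.0, 103.0, 99.0] X@.067 -26.3 @.026 -25.8 @.030 -25.8
342 [104.0, 99.0, 96.0] [99.0, 96.0, 93.0] X@.067 -26.6 @.026 -26.3 @.030 -26.3
343 [94.0, 92.0, 91.0] [96.0, 94.0, 93.0] X@.067 -27.0 @.026 -26.7 @.030 -26.8
344 [102.0, 100.0, 100.0] [106.0, 104.0, 103.0] X@.067 -27.4 @.026 -27.2 @.030 -27.2
345 [102.0, 100.0, 100.0] [105.0, 104.0, 103.0] X@.067 -27.8 @.026 -27.7 @.030 -27.7
346 [102.0, 100.0, 100.0] [105.0, 103.0, 103.0] X@.067 -28.2 @.026 -28.2 @.030 -28.2
347 [93.0, 92.0, 92.0] [96.0, 94.0, 93.0] X@.067 -28.5 @.026 -28.7 @.030 -28.7
348 [62.0, 61.0, 60.0] [62.0, 62.0, 61.0] X@.067 -28.9 @.026 -29.2 @.030 -29.1
349 [49.0, 50.0, 50.
[... 1254 characters left out ...]
 37.0, 40.0] [38.0, 38.0, 40.0] X@.067 -35.2 @.026 -37.2 @.030 -37.0
366 [35.0, 34.0, 37.0] [35.0, 36.0, 37.0] X@.067 -35.5 @.026 -37.6 @.030 -37.4
367 [34.0, 35.0, 37.0] [35.0, 34.0, 36.0] X@.067 -35.9 @.026 -38.1 @.030 -37.9
368 [34.0, 33.0, 36.0] [35.0, 34.0, 36.0] X@.067 -36.2 @.026 -38.6 @.030 -38.3
369 [32.0, 32.0, 33.0] [32.0, 33.0, 34.0] X@.067 -36.6 @.026 -39.0 @.030 -38.8
370 [32.0, 32.0, 34.0] [32.0, 33.0, 34.0] X@.067 -36.9 @.026 -39.5 @.030 -39.2
371 [32.0, 32.0, 34.0] [33.0, 32.0, 34.0] X@.067 -37.3 @.026 -39.9 @.030 -39.7
372 [32.0, 32.0, 33.0] [34.0, 33.0, 35.0] X@.067 -37.7 @.026 -40.4 @.030 -40.1
373 [32.0, 33.0, 35.0] [35.0, 34.0, 36.0] X@.067 -38.0 @.026 -40.8 @.030 -40.6
```

View pics/w11c.png

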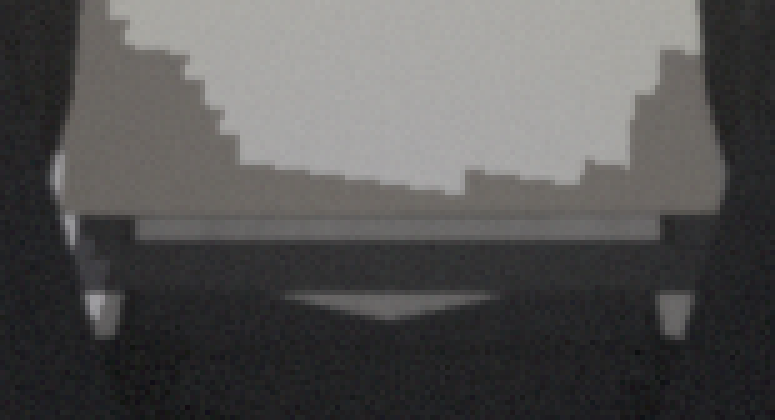

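The wrist view shows the pocket floor strip between the dish edge (native row 343) and the rim (rows 348–358). The dish is centred to about 0.3 mm along the slide, and about 0.8 mm off sideways. I'll correct that and go down slowly.

```bash
python3 - <<'E'
from goal import *
d=dict(np.load("pics/wrist11.npz"))
a=np.radians(97.5);X=np.array([np.cos(a),np.sin(a)]);Yo=np.array([X[1],-X[0]])
f=lambda u,v,z:1e3*((onplane(d,u,v,z)[:2]-PK)@Yo)
print("floor strip",f(206.6,345,.026),f(311.6,345,.026),f(206.6,345,.016),f(311.6,345,.016))
print("dish",f(192.3,342,.067),f(323.7,342,.067))
p,r,s=cur(); m=p+r.apply(dloc); print(m)
tgt=np.r_[m[:2]+.0007*Yo-.0002*X,.040]; print(tgt)
rows(p,r,tcp_for(tgt,rg),rg,4)
E
```

```text
floor strip -27.843974282848286 28.760957435654802 -29.325502041225647 30.31916091462153
dish -27.889174001583132 27.562699293919028
[0.54302016 0.17414283 0.04921732]
[0.54374028 0.17403591 0.04      ]
n 4 row [0.0266, 0.003, 0.0278, 0.0036, -0.0032, 0.0039] | dist mm 9.3 ang 0.1
```

>>> carry_out(
  deltas=[0.0266, 0.003, 0.0278, 0.003, -0.003, 0.003, -1, 0.0266, 0.003, 0.0278, 0.003, -0.003, 0.003, -1, 0.0266, 0.003, 0.0278, 0.003, -0.003, 0.003, -1, 0.0266, 0.003, 0.0278, 0.003, -0.003, 0.003, -1, 0, 0, 0, 0, 0, 0, -1, 0, 0, 0, 0, 0, 0, -1],
)

```text
clock: 29.85
position: [0.5418, 0.1858, 0.0421]
ee_rot: [0.287, 0.609, 0.695, -0.253]
contact_force: [-0.1, 0.2, -1.7]
width: 0.0554
```

```bash
python3 - <<'E'
from goal import *
p,r,s=cur();print(s["clock"],s["contact_force"].round(1)); m=p+r.apply(dloc);print("mid",m.round(4),r.as_matrix().round(3).tolist())
d=cam("wrist");np.savez("pics/wrist12.npz",**d)
cv2.imwrite("pics/w12c.png",cv2.resize(d["color"][300:384,180:335][:,:,::-1],None,fx=5,fy=5,interpolation=cv2.INTER_NEAREST))
rows(p,r,p-[0,0,.005],r,4)
E
```

```text
29.85 [-0.1  0.2 -1.7]
mid [0.5434 0.174  0.0396] [[-0.093, 0.991, 0.092], [0.701, 0.131, -0.701], [-0.707, -0.001, -0.707]]
n 4 row [0.0147, 0.0, 0.0147, 0.0, 0.0, 0.0] | dist mm 5.0 ang 0.0
```

View pics/w12c.png

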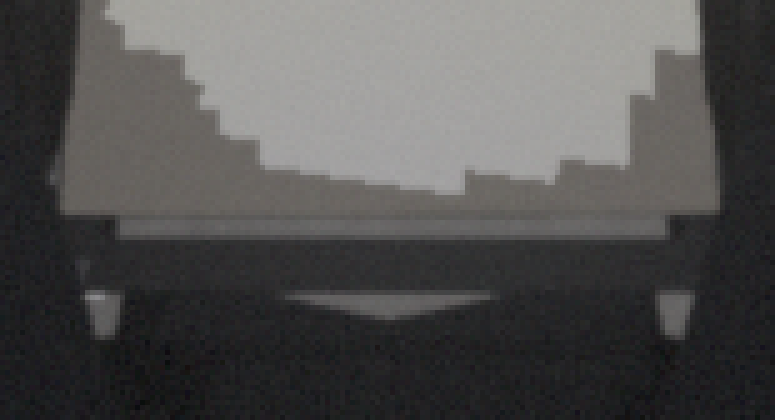

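No contact, with the mouth already below the rim top. I'll lower it until it touches the floor.

>>> carry_out(
  deltas=[0.015, 0, 0.015, 0, 0, 0, -1, 0.015, 0, 0.015, 0, 0, 0, -1, 0.015, 0, 0.015, 0, 0, 0, -1, 0.015, 0, 0.015, 0, 0, 0, -1, 0, 0, 0, 0, 0, 0, -1, 0, 0, 0, 0, 0, 0, -1],
)

```text
clock: 30.65
position: [0.5419, 0.1857, 0.037]
ee_rot: [0.287, 0.609, 0.695, -0.253]
contact_force: [0.3, 1.2, -0.4]
width: 0.0551
```

>>> carry_out(
  deltas=[0.012, 0, 0.012, 0, 0, 0, -1, 0, 0, 0, 0, 0, 0, -1, 0, 0, 0, 0, 0, 0, -1],
)

```text
clock: 31.02
position: [0.5418, 0.186, 0.037]
ee_rot: [0.287, 0.609, 0.695, -0.252]
contact_force: [-1.3, -2.1, 5.6]
width: 0.055
```

>>> carry_out(
  deltas=[0, 0, 0, 0, 0, 0, 1, 0, 0, 0, 0, 0, 0, 1, 0, 0, 0, 0, 0, 0, 1, 0, 0, 0, 0, 0, 0, 1, 0, 0, 0, 0, 0, 0, 1],
)

```text
clock: 31.65
position: [0.5418, 0.1858, 0.036]
ee_rot: [0.287, 0.609, 0.695, -0.253]
contact_force: [-0.4, 0.0, 0.0]
width: 0.0853
```

```bash
python3 - <<'E'
from goal import *
p,r,s=cur();print(p,s["clock"],s["contact_force"].round(1),s["width"])
d=cam("wrist");np.savez("pics/wrist13.npz",**d);save(d,"wrist13.png")
E
```

```text
[0.54180878 0.18575635 0.03598282] 31.65 [-0.4  0.   0. ] 0.08528768494784107
```

View pics/wrist13.png

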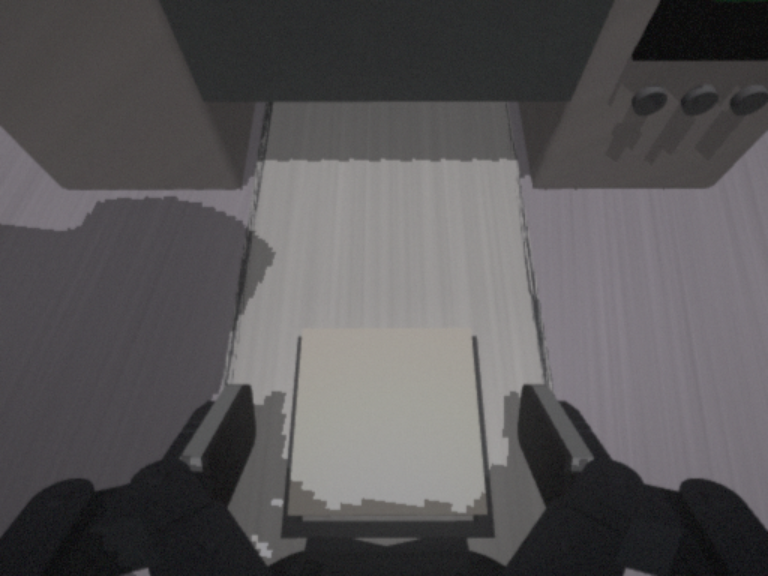

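>>> carry_out(
  deltas=[-0.4, 0, 0, 0, 0, 0, 1, -0.7, 0, 0, 0, 0, 0, 1, -0.8, 0, 0, 0, 0, 0, 1, -0.8, 0, 0, 0, 0, 0, 1, 0, 0, 0, 0, 0, 0, 1],
)

```text
clock: 32.33
position: [0.5592, 0.0697, 0.1525]
ee_rot: [0.29, 0.61, 0.693, -0.252]
contact_force: [-0.2, 0.6, -1.1]
width: 0.0855
```

```bash
python3 - <<'E'
from goal import *
p,r,s=cur();print(p,s["qpos"].round(2),s["clock"],s["contact_force"].round(1),s["width"])
d=cam("wrist");np.savez("pics/wrist14.npz",**d);save(d,"wrist14.png")
P=cloud(d); a=np.radians(97.5);X=np.array([np.cos(a),np.sin(a)]);Y=np.array([-X[1],X[0]]);PKc=np.array([.5434,.174])
L=np.stack([(P[...,:2]-PKc)@X,(P[...,:2]-PKc)@Y],-1)
m=(np.abs(L[...,0])<.026)&(np.abs(L[...,1])<.026)&(P[...,2]>.03)&(P[...,2]<.075)
Q=P[m];A=np.c_[L[m],np.ones(m.sum())];k=np.linalg.lstsq(A,Q[:,2],rcond=None)[0];print("n",m.sum(),"slope",np.degrees(k[:2]).round(2),"z",k[2].round(4))
m=(np.abs(L[...,0])<.045)&(np.abs(L[...,1])<.045)&(P[...,2]>.044)&(P[...,2]<.075)
print(cv2.minAreaRect((P[m][:,:2]*1000).astype(np.float32)))
# face
m=(np.abs(L[...,1])<.15)&(P[...,2]>.08)&(P[...,2]<.14)&(L[...,0]>.05)&(L[...,0]<.2); print("face X",np.median(L[m][:,0]) if m.any() else None)
q=s["qpos"]
for X0,z,t in ((-.155,.10,30),(-.155,.038,30),(.05,.038,30)):
    rt=toolrot(277.5,-t); o=ik(np.r_[PKc+X0*X,z],rt,[q]);print(X0,o[0].round(4),o[1].round(2)); q=o[1]
rt=toolrot(277.5,-30); n,row=rows(p,r,np.r_[PKc-.155*X,.11],rt,6); path(p,r,n,row,s["qpos"])
E
```

```text
[0.55923366 0.069718   0.1524936 ] [-0.42  0.49  1.66  0.65  1.48 -0.77] 32.325 [-0.2  0.6 -1.1] 0.08549845593620185
n 2570 slope [-0.02  0.01] z 0.0523
((543.4234619140625, 173.57958984375), (56.13180923461914, 57.076114654541016), 7.646200656890869)
face X 0.12415797305132537
-0.155 0.0 [-0.38  0.47  1.68  0.47  1.29 -0.71]
-0.155 0.0 [-0.38  0.54  1.74  0.49  1.18 -0.78]
0.05 0.0 [-0.05  0.49  1.85  0.63  1.   -0.58]
n 6 row [0.0062, -0.006, 0.1817, 0.0019, -0.6176, -0.0128] | dist mm 65.3 ang 14.83
    [0.564 0.02  0.11 ]
mx 0.26 bad 0.0 [-0.38  0.46  1.67  0.47  1.31 -0.7 ]
```

View pics/wrist14.png

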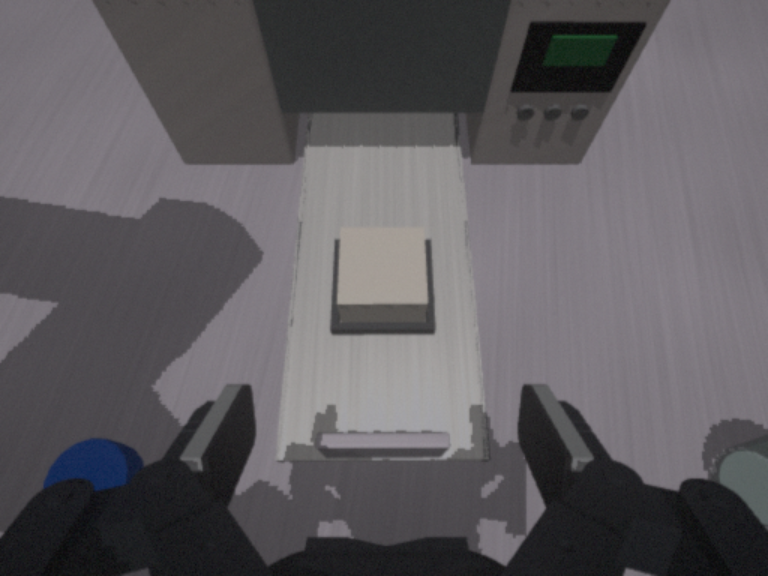

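The dish is seated: top at 52.3 mm, slope under 0.1°, and its side walls inside the rim (native px 255,180). The face is about 124 mm from the pocket, so the tray needs about 174 mm of travel. Moving behind the tab.

>>> carry_out(
  deltas=[0.006, -0.006, 0.182, 0, -0.618, -0.013, -1, 0.006, -0.006, 0.182, 0, -0.618, -0.013, -1, 0.006, -0.006, 0.182, 0, -0.618, -0.013, -1, 0.006, -0.006, 0.182, 0, -0.618, -0.013, -1, 0.006, -0.006, 0.182, 0, -0.618, -0.013, -1, 0.006, -0.006, 0.182, 0, -0.618, -0.013, -1, 0, 0, 0, 0, 0, 0, -1, 0, 0, 0, 0, 0, 0, -1],
)

```text
clock: 33.38
position: [0.5612, 0.0228, 0.108]
ee_rot: [0.374, 0.569, 0.654, -0.33]
contact_force: [0.2, -0.8, 0.3]
width: 0.0002
```

>>> carry_out(
  deltas=[0.346, 0, 0.2, 0, 0, 0, -1, 0.346, 0, 0.2, 0, 0, 0, -1, 0.346, 0, 0.2, 0, 0, 0, -1, 0, 0, 0, 0, 0, 0, -1],
)

```text
clock: 33.88
position: [0.5596, 0.0232, 0.0347]
ee_rot: [0.372, 0.569, 0.654, -0.33]
contact_force: [0.6, 0.1, -0.4]
width: 0.0001
```

```bash
python3 - <<'E'
from goal import *
p,r,s=cur();print(p,r.as_matrix().round(3).tolist(),s["clock"],s["contact_force"].round(1),s["width"])
a=np.radians(97.5);X=np.array([np.cos(a),np.sin(a)]);Yo=np.array([X[1],-X[0]]);PKc=np.array([.5434,.174])
print("X,Yo",(p[:2]-PKc)@X,(p[:2]-PKc)@Yo)
rt=toolrot(277.5,-30)
rows(p,r,np.r_[PKc-.125*X,.038],rt,3); rows(np.r_[PKc-.125*X,.038],rt,np.r_[PKc-.015*X,.038],rt,10)
d=cam("wrist");save(d,"wrist15.png")
E
```

```text
[0.55964616 0.02319035 0.03470453] [[-0.075, 0.991, 0.111], [0.499, 0.134, -0.856], [-0.863, -0.009, -0.504]] 33.875 [ 0.6  0.1 -0.4] 0.0001274209467448471
X,Yo -0.15163999793003308 -0.0035774345565508783
n 3 row [0.0585, 0.0201, -0.1372, -0.0077, -0.0242, 0.0441] | dist mm 27.1 ang 0.61
n 10 row [0.0917, -0.0, -0.1588, 0.0, 0.0, 0.0] | dist mm 110.0 ang 0.0
```

View pics/wrist15.png

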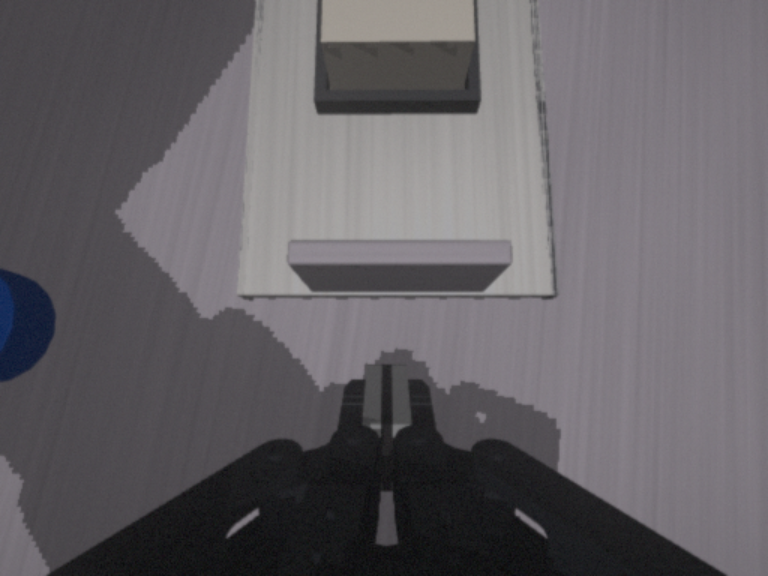

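>>> carry_out(
  deltas=[0.0585, 0.02, -0.137, -0.008, -0.024, 0.044, -1, 0.0585, 0.02, -0.137, -0.008, -0.024, 0.044, -1, 0.0585, 0.02, -0.137, -0.008, -0.024, 0.044, -1, 0.03, 0, -0.052, 0, 0, 0, -1, 0.05, 0, -0.087, 0, 0, 0, -1, 0.07, 0, -0.121, 0, 0, 0, -1],
)

```text
clock: 34.67
position: [0.5589, 0.0673, 0.0394]
ee_rot: [0.378, 0.571, 0.65, -0.329]
contact_force: [-0.3, -3.1, 2.9]
width: -0.0002
```

>>> carry_out(
  deltas=[0.08, 0, -0.139, 0, 0, 0, -1, 0.08, 0, -0.139, 0, 0, 0, -1, 0.08, 0, -0.139, 0, 0, 0, -1, 0.08, 0, -0.139, 0, 0, 0, -1, 0.08, 0, -0.139, 0, 0, 0, -1, 0.08, 0, -0.139, 0, 0, 0, -1, 0.06, 0, -0.104, 0, 0, 0, -1, 0.04, 0, -0.069, 0, 0, 0, -1, 0.02, 0, -0.035, 0, 0, 0, -1],
)

```text
clock: 35.8
position: [0.549, 0.1394, 0.0391]
ee_rot: [0.378, 0.571, 0.65, -0.329]
contact_force: [1.5, -2.6, 1.3]
width: 0.0002
```

```bash
cat > chk.py <<'E'
from goal import *
import sys
p,r,s=cur();print(p,s["clock"],s["contact_force"].round(1),s["qpos"].round(2))
a=np.radians(97.5);X=np.array([np.cos(a),np.sin(a)]);Yo=np.array([X[1],-X[0]]);PKc=np.array([.5434,.174])
print("X,Yo",(p[:2]-PKc)@X,(p[:2]-PKc)@Yo, "target X home ~", -.1235+.174)
d=cam("wrist");save(d,sys.argv[1]+".png");np.savez("pics/"+sys.argv[1]+".npz",**d)
E
python3 chk.py wrist16
```

```text
[0.54904956 0.13940348 0.03908647] 35.8 [ 1.5 -2.6  1.3] [-0.19  0.5   1.82  0.57  1.07 -0.67]
X,Yo -0.03503795388765173 0.001085471131164702 target X home ~ 0.05049999999999999
```

View pics/wrist16.png

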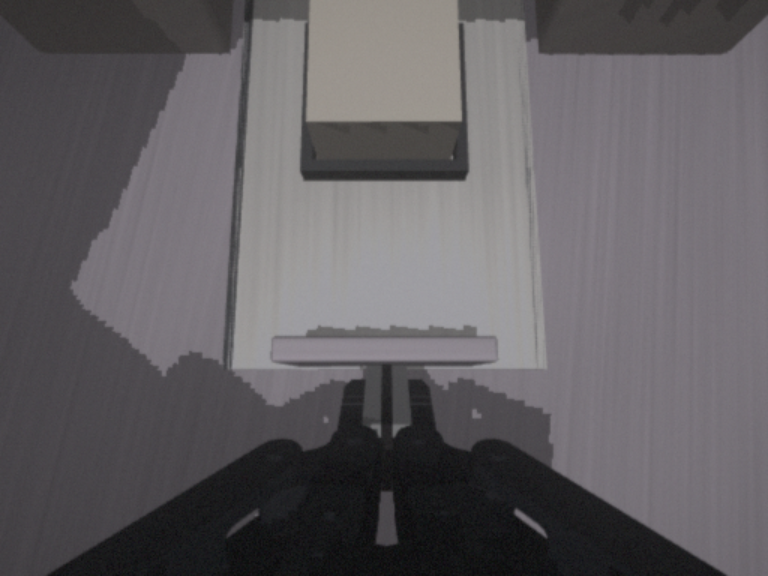

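>>> carry_out(
  deltas=[0.05, 0, -0.087, 0, 0, 0, -1, 0.08, 0, -0.139, 0, 0, 0, -1, 0.08, 0, -0.139, 0, 0, 0, -1, 0.08, 0, -0.139, 0, 0, 0, -1, 0.08, 0, -0.139, 0, 0, 0, -1, 0.08, 0, -0.139, 0, 0, 0, -1, 0.06, 0, -0.104, 0, 0, 0, -1, 0.04, 0, -0.069, 0, 0, 0, -1, 0.02, 0, -0.035, 0, 0, 0, -1],
)

```text
clock: 36.98
position: [0.5399, 0.2074, 0.039]
ee_rot: [0.378, 0.571, 0.65, -0.329]
contact_force: [2.0, -3.4, 0.2]
width: -0.0003
```

```bash
python3 chk.py wrist17
```

```text
[0.53987781 0.20740669 0.03902718] 36.975 [ 2.  -3.4  0.2] [-0.08  0.49  1.85  0.61  1.01 -0.6 ]
X,Yo 0.03358062747502907 0.0008683870477304755 target X home ~ 0.05049999999999999
```

View pics/wrist17.png

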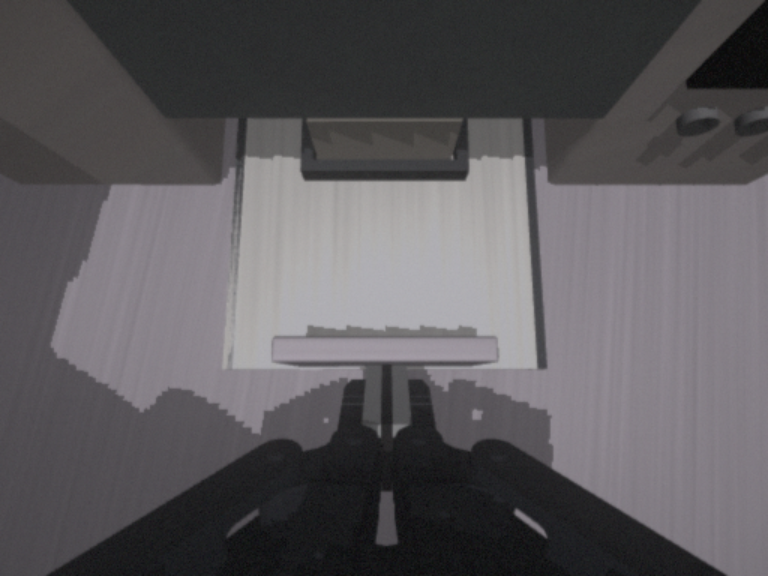

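>>> carry_out(
  deltas=[0.03, 0, -0.052, 0, 0, 0, -1, 0.03, 0, -0.052, 0, 0, 0, -1, 0.03, 0, -0.052, 0, 0, 0, -1, 0.03, 0, -0.052, 0, 0, 0, -1],
)

```text
clock: 37.52
position: [0.538, 0.2216, 0.039]
ee_rot: [0.378, 0.571, 0.65, -0.329]
contact_force: [0.3, -3.7, 0.2]
width: 0.0
```

>>> carry_out(
  deltas=[0.015, 0, -0.026, 0, 0, 0, -1, 0.015, 0, -0.026, 0, 0, 0, -1],
)

```text
clock: 37.78
position: [0.5375, 0.2251, 0.039]
ee_rot: [0.378, 0.571, 0.65, -0.329]
contact_force: [0.2, -3.7, 0.4]
width: 0.0
```

>>> carry_out(
  deltas=[0.01, 0, -0.017, 0, 0, 0, -1, 0.01, 0, -0.017, 0, 0, 0, -1],
)

```text
clock: 38.02
position: [0.5375, 0.2262, 0.0389]
ee_rot: [0.379, 0.571, 0.65, -0.329]
contact_force: [-1.7, -11.1, 5.3]
width: -0.0002
```

>>> carry_out(
  deltas=[0.01, 0, -0.017, 0, 0, 0, -1, 0, 0, 0, 0, 0, 0, -1, 0, 0, 0, 0, 0, 0, -1],
)

```text
clock: 38.4
position: [0.5375, 0.2263, 0.039]
ee_rot: [0.379, 0.57, 0.65, -0.33]
contact_force: [-1.7, -12.2, 5.0]
width: -0.0002
```

```bash
python3 chk.py wrist18
```

```text
[0.53748866 0.22625183 0.03895213] 38.4 [ -1.7 -12.2   5. ] [-0.04  0.49  1.85  0.62  0.99 -0.57]
X,Yo 0.05257639378895742 0.0009594641597479653 target X home ~ 0.05049999999999999
```

The push force jumped to 12 N with no further motion, about where the stop should be. I'll back off, lift and verify.

>>> carry_out(
  deltas=[-0.1, 0, 0.173, 0, 0, 0, -1, -0.2, 0, 0.346, 0, 0, 0, -1, -0.2, 0, 0.346, 0, 0, 0, -1, -0.5, 0, -0.29, 0, 0, 0, -1, -0.7, 0, -0.4, 0, 0, 0, -1, -0.7, 0, -0.4, 0, 0, 0, -1, -0.5, 0, 0, 0, 0, 0, -1, 0, 0, 0, 0, 0, 0, -1, 0, 0, 0, 0, 0, 0, -1],
)

```text
clock: 39.58
position: [0.5457, 0.1544, 0.1957]
ee_rot: [0.377, 0.571, 0.651, -0.329]
contact_force: [-0.2, 0.1, 0.4]
width: 0.0003
```

```bash
python3 chk.py wrist19; python3 - <<'E'
from goal import *
a=np.radians(97.5);X=np.array([np.cos(a),np.sin(a)]);Y=np.array([-X[1],X[0]]);PKc=np.array([.5434,.174])
d=dict(np.load("pics/wrist19.npz"));P=cloud(d);L=np.stack([(P[...,:2]-PKc)@X,(P[...,:2]-PKc)@Y],-1)
v,u=np.indices(P.shape[:2])
m=(P[...,2]>.055)&(P[...,2]<.068)&(np.abs(L[...,1])<.03)&(L[...,0]>.03)&(L[...,0]<.1);print("tab top X",np.median(L[m][:,0]) if m.any() else None,m.sum())
m=(P[...,2]>.08)&(P[...,2]<.14)&(np.abs(L[...,1])>.08)&(np.abs(L[...,1])<.15)&(L[...,0]>.1)&(L[...,0]<.15);print("face X",np.median(L[m][:,0]) if m.any() else None,m.sum())
for n in ("top","scene"):
    d=cam(n);save(d,n+"19.png")
E
```

```text
[0.54566082 0.15440377 0.19567484] 39.575 [-0.2  0.1  0.4] [-0.17  0.33  1.65  0.51  1.36 -0.46]
X,Yo -0.019723683013628136 -0.00031633925108816443 target X home ~ 0.05049999999999999
tab top X 0.06307220415818808 519
face X 0.12396388834762183 5953
```

View pics/wrist19.png

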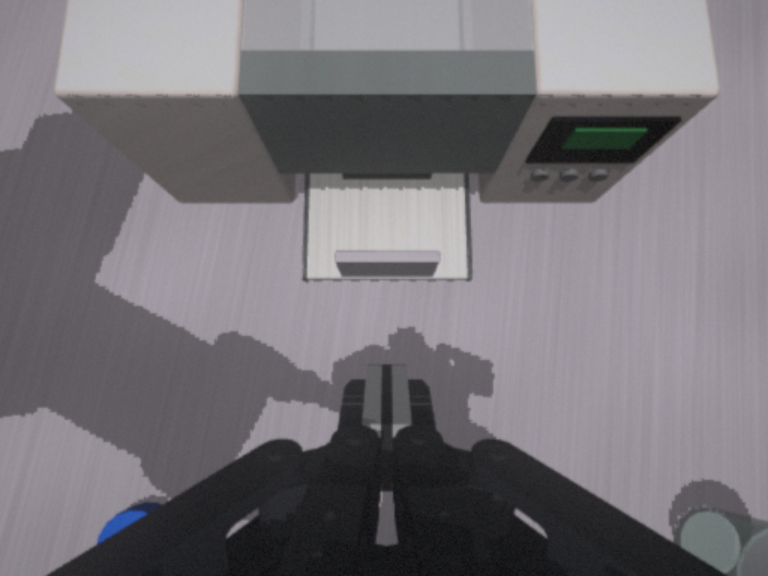

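View pics/scene19.png

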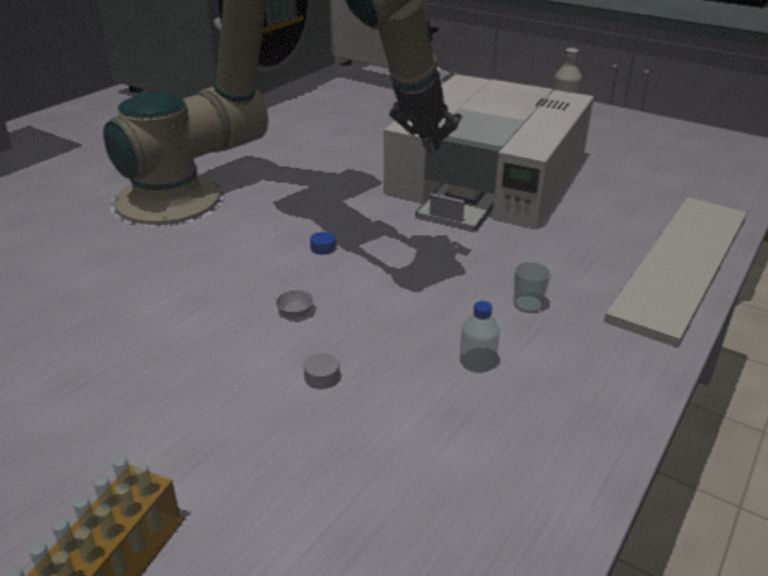

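The tab centre now stands 60.9 mm from the steriliser face, against 60 expected at the stop. The bystanders look unmoved and the robot touches nothing, so I'll hand in.

```bash
python3 -c "
from rig import job; print(job.sign_off())"
```

```text
the job is handed in; nothing more can be done
None
```

The dish is mouth-down in the pocket and the tray is fully home. I handed the job in at about 40 s on the robot's clock, under the 72 s limit.

**What I did:** I turned the dish over in two 90° stages. I gripped it, set it on its side, regripped it, then lowered it mouth-down into the pocket and let go. I then pushed the tab with the shut fingers until the tray reached its stop.

**What the last checks showed:**
- **Dish seated:** after release its top measured 52.3 mm high (52 expected), with a slope under 0.1° and its walls inside the rim. It was still seated as it passed under the steriliser's mouth.
- **Tray home:** the push force rose from about 4 N to about 12 N with no further motion. The tab centre then measured 60.9 mm from the steriliser's front (60 expected).
- **Other things:** the closing scene picture shows the bystanders where they were, and the robot is clear of everything.

**What failed or disagreed:**
- My first plan for the pick, tilting the tool outward, ran into a joint limit in free air, so I tilted sideways instead.
- The cameras disagreed by 1–2 mm on where the pocket was. I centred the dish from a close wrist view just before lowering it.
- I did not look at the dish inside the machine over the last 20 mm or so of travel. The push force stayed steady until the stop.

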